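# Tighten the mortar's hold-down bolt with the click wrench

## Robot

A 6-joint arm with a two-finger parallel gripper is mounted at the origin on the work surface. World frame = base frame: x ahead of the robot, y to its left, z up, the work surface at z = 0. Lengths are in m, angles in rad, forces in N, time in s.
With the tool pointing down it reaches from about 0.425 to 1.125 m from the base axis. Payload 14.9 kg.
Tool frame: the origin (TCP) lies midway between the tips of the shut fingers; the grasp point (between the pads) lies 19 mm behind it; x points along the fingers, y is the direction in which the jaws open and shut, and the axes are right-handed (so a half turn about x gives the same grasp; the last joint's range is limited). The gripper opens to 91 mm and grips with 3 to 60 N. Pads are 32 mm wide; open, the fingers measure 118 mm over their backs; the gripper's body (76 mm by 178 mm) begins 60 mm behind the grasp point.
Start: joints at [-1.242, 0.379, 1.734, -0, 1.028, -0.033], TCP at [0.248, -0.655, 0.182] pointing down, gripper open.
Joint ranges: [-2.77, 2.77], [-0.74, 2.19], [0, 2.66], [-1.06, 4.2], [0.31, 2.87], [-3.08, 3.08]. Speed limits (rad/s): [1.89, 1.89, 2.39, 3.14, 3.14, 3.14].

## Interface

Orientations are given as a rotation vector (axis times angle).
In Python, from rig import bot, cams, close_job gives the robot as it stands. The module is installed in compiled form; this text tells all that it offers.
- The arm moves only by the tool step_arm, never from a script. Its argument "deltas" is one flat list of numbers, 7 for each row, row after row: the shift along the world's x, y, z in mm, then the turn, a rotation vector about the world's x, y, z in degrees, then the closure in counts, from 0 (fully open) to 255 (shut). A call has 1 to 10 rows; each row is the pose to reach, as a shift and turn from the pose commanded when the call began; what a row does not reach only later rows make up. A row lasts 1/8 s, in which the tool goes at most 62.5 mm and 10.7 degrees, less where a joint would pass 70% of its speed; a pose out of reach is approached as far as the arm can. A call with a gripper value outside its range is refused whole. The fingers move at their own pace and stop on an object; "grip_force" is the grip in N (left out, the last holds). Time passes only in rows, so rows that repeat a pose let the fingers close. It gives the time, the measured TCP pose, the force and the opening at its end, in the units of the state.
- bot.state(): the state, without advancing time (a new reading comes with each control period).
- cams.camera(name): name is "scene" or "top"; returns a dict with "img" (384x512x3 uint8, red, green, blue), "camera_matrix" (3x3 intrinsics, pixels), "rvec" (rotation vector, rad) and "tvec" (3), from world to camera coordinates, as OpenCV has them. Camera axes: x right, y down, z forward; pixel columns grow to the right and rows downward; lengths in m; the calibration is good to about 2 mm. A picture is of the moment at which its call begins. There is no depth.
- close_job(): hands the job in, once; it reports no verdict.
Trained networks look in a picture, given as the dict that the camera call returned (one of the last four; its "shot" number tells which), for a name from the list of things; names that differ only in an ending like _2 or _b are one class to them, and where a whole thing is asked for, a point or a joint stands for the part that bears it (a point fixed in the world has none). Each returns a list of dicts, best first, with "score" (0 to 1); they miss things now and then, are a little off and sometimes report something else, mostly with a low value. They report only what shows in the picture. A call takes as long as a camera call.
- cams.trace(picture, target): "pixels" (384x512 bool, what is visible of it) and "rect" ([left, top, right, bottom] in pixels, round what is visible of it).
The state is a dict: "clock": time; "joint_positions": joint angles; "qvel": joint speeds; "joint_torque": joint torques, N m; "tool_pos": TCP position; "eef_rot": TCP orientation; "contact_force": force on the tool from outside, world axes, zero at the start; "wrist_torque": the same for the moment, N m; "grip_width": finger opening in m.
Only numpy, scipy, OpenCV 4.12 (cv2) and the standard library are available. Lean on these libraries where they do the work, as an engineer would, in place of code of your own. Each camera call takes 0.05 s, during which the arm holds its last target. There are 200 camera calls.

## Task

The stone mortar's clamp bolt has worked loose: take the click wrench from its rattan pad, set its square socket fully down over the square bolt head, and turn it clockwise (seen from above) until the wrench's joint gives, then stop at once without forcing it further or leaning hard on the bolt. Lift the wrench off without turning the bolt back, lay it flat on the rattan pad again and let go, leaving the bowl, cup, spoon, pestle and jar where they stand.

Things in the scene. Friction and masses are not known exactly. Their poses are not given: they have to be found in the camera images.
- wrench: Click (break-over) wrench, 263 mm long, 0.4 kg: black rubber grip bar and steel neck, with a steel socket head hinged to the neck. Origin on the underside at the hinge; x from the grip to the socket, z up. The straight grip is 24 mm wide and 28 mm tall, 50 to 200 mm behind the hinge, its underside flush with the head's. Balance point about 65 mm behind the hinge.
- wrench_grip (a point): Middle of the place to hold the rubber grip: 100 mm behind the wrench's hinge, 22 mm above its underside. Axes as wrench. Hold it from above with the fingers on the two upright sides, 24 mm apart.
- wrench_mid (a point): Middle of the wrench's length, on its underside: 70 mm behind the hinge. Axes as wrench.
- wrench_socket (a point): Centre of the square through hole in the wrench's head, at its underside: 42 mm ahead of the hinge, so 142 mm from wrench_grip while straight. x away from the grip, z up. The head is 42 x 42 mm, 18 mm thick; the hole 23 mm square, sides along x and y. Put it on the bolt with x along bolt_seat's y: the grip then lies on the robot's right (-y) and swings clockwise clear of the mortar.
- wrench_head (a joint): The wrench's breakaway hinge, rad: 0 straight, grows as the grip folds clockwise past the head. Rigid until about 1.0 N m at the hinge (10 N sideways at wrench_grip, less if the hand also twists it), then it gives and folds at that steady resistance instead of passing on more; it stays folded where left. End stop 0.5. Above 0.08 it has given; above 0.25 it is forced too far.
- bolt_seat (a point): Top of the round flange under the square bolt head, on the bolt's axis; z up, x and y along the head's sides, turning with it. Flange 36 mm across, its top 37 mm above the board. Head 20 mm square and 12 mm high above the flange, with a 17 mm square step 2.5 mm high on top. The socket has 1.5 mm to spare all round and 0.15 rad of play either way; it is home when resting on the flange.
- bolt (a joint): Bolt head's own play, rad, growing clockwise: starts at 0 to 0.1, stops at 0.25. Then the clamp screw turns with the head a further 0.05 to 0.55 rad, different each time and not shown, until it is tight and goes no further. Turning takes 0.2 N m in the play, 0.4 N m after. A bolt turned back shows here first: it must read over 0.2 in the end.
- mortar: Fixed grey granite mortar: foot 170 mm across and 25 mm high, bowl 144 mm across, top 115 mm above the board. Origin at the centre of its underside, on the board. A dark steel clamp bar with the square-headed bolt stands on its -x side, the bolt axis 115 mm from the mortar's axis (at x = -115 mm, y = 0).
- pad: Fixed flat rattan pad, 320 mm (along its x) by 130 mm, 5 mm thick, on the board at the robot's left. Origin at the centre of its underside. The wrench starts on it, lying along its x.
- bowl: Loose steel bowl, 130 mm across, 50 mm high, origin under its centre. Not to be disturbed.
- cup: Loose ceramic cup, 72 mm across, 60 mm high, origin under its centre. Not to be disturbed.
- spoon: Loose white ceramic spoon, 170 mm long, lying on the board on the right; x along it. Not to be disturbed.
- pestle: Loose granite pestle, 52 mm across, 150 mm high, standing on its thick end, origin under it. Not to be disturbed.
- jar: Loose lidded jar, 60 mm across, 80 mm high, between the pad and the mortar, origin under its centre. Not to be disturbed.

How it is judged:
On the way, in this order (a step that is already met when the one before it is completed fails the run):
1. the straight wrench's socket is fully down over the bolt head (horizontal distance between wrench_socket and bolt_seat below 0.006 m and z of wrench_socket in the frame of bolt_seat below 0.005 m and angle between wrench's own z axis and vertical below 0.12 rad and value of joint wrench_head below 0.04 rad), for 0.2 s.
2. the wrench's joint has given on the tightened bolt (horizontal distance between wrench_socket and bolt_seat below 0.006 m and z of wrench_socket in the frame of bolt_seat below 0.005 m and angle between wrench's own z axis and vertical below 0.12 rad and value of joint wrench_head above 0.08 rad and value of joint bolt above 0.2 rad), for 0.1 s.
At the end, for the whole second after the job is handed in: The bolt has not been turned back (bolt above 0.2 rad), and the wrench lies at rest flat (tilt under 0.1 rad) on the rattan pad, its middle (wrench_mid) within 90 mm lengthwise and 50 mm crosswise of the pad's centre and less than 12 mm above the pad's underside (value of joint bolt above 0.2 rad and x of wrench_mid in the frame of pad between -0.09 and 0.09 m and y of wrench_mid in the frame of pad between -0.05 and 0.05 m and z of wrench_mid in the frame of pad below 0.012 m and angle between wrench's own z axis and vertical below 0.1 rad and linear speed of wrench below 0.02 m/s); the robot touches nothing.
It fails at once if the wrench's joint is forced on past the point where it gives (beyond 0.25 rad) (value of joint wrench_head above 0.25 rad).
It fails at once if the wrench's joint is folded while the bolt is not yet turned (value of joint wrench_head above 0.06 rad and value of joint bolt below 0.2 rad).
It fails at once if the wrench is pressed or wedged on the bolt and clamp with over 250 N, added up over the socket's faces (tightening alone makes about 130 N) (contact force between wrench and mortar above 250 N).
It fails at once if the bowl, cup, spoon, pestle or jar is moved more than 30 mm, or tipped over (distance of any of bowl, cup, spoon, pestle, jar from where it was at the start of the episode above 0.03 m or angle between any of bowl, cup, pestle, jar's own z axis and vertical above 0.4 rad).
It also fails if it takes over 70 s, if anything falls off the work surface, if the arm or the gripper's body presses on something with over 40 N, if the wrist force passes 120 N, or if a joint passes its speed limit or range.

## Working session

There is one attempt and no reset: what is moved stays moved. The work goes in short steps, Python scripts to look and compute and a tool call to move; the robot and the scene stay as the last step left them, time stands still between calls to the robot, and variables do not carry over. Pictures are saved under pics/ and viewed, on a budget of 10 in all, crops included, one or two more only if the job needs it, and the job is handed in when it is done.

Besides the shell and the picture viewer there is one more tool, called after ">>>" as a command line: name --argument value ..., lists and objects as JSON in quotes. step_arm: Moves the arm, as the interface text tells. Its arguments: {"type":"object","properties":{"deltas":{"type":"array"},"grip_force":{"type":"number"}},"required":["deltas"]}

```bash
mkdir -p pics; cat > h.py <<'E'
import numpy as np, cv2
from rig import bot, cams
def cam(n):
    d=cams.camera(n); R=cv2.Rodrigues(np.array(d["rvec"],float))[0]; d["R"]=R; d["t"]=np.array(d["tvec"],float).ravel(); d["K"]=np.array(d["camera_matrix"]); return d
def ray(d,uv,z):
    v=d["R"].T@np.linalg.inv(d["K"])@np.array([uv[0],uv[1],1.]); c=-d["R"].T@d["t"]
    return c+v*(z-c[2])/v[2]
def proj(d,P): 
    return cv2.projectPoints(np.array(P,float).reshape(-1,3),d["rvec"],d["tvec"],d["K"],None)[0].reshape(-1,2)
def save(d,n,s=1.5,crop=None):
    im=d["img"][:,:,::-1]
    if crop: l,t,r,b=crop; im=im[t:b,l:r]
    cv2.imwrite("pics/"+n,cv2.resize(im,None,fx=s,fy=s,interpolation=cv2.INTER_CUBIC))
E
python3 - <<'E'
from h import *
s=bot.state(); print({k:np.round(v,3).tolist() for k,v in s.items()})
for n in ["top","scene"]:
    d=cam(n); save(d,n+"0.png"); print(n,-d["R"].T@d["t"],d["K"][0,0])
    for o in ["wrench","wrench_socket","wrench_grip","bolt","bolt_seat","mortar","pad","bowl","cup","spoon","pestle","jar"]:
        r=cams.trace(d,o)
        if r: 
            m=r[0]["pixels"]; ys,xs=np.nonzero(m); c=(xs.mean(),ys.mean())
            print(o,round(r[0]["score"],2),np.round(r[0]["rect"]),m.sum(),np.round(c,1),np.round(ray(d,c,0.03),3))
        else: print(o,None)
E
```

```text
{'clock': 0.0, 'joint_positions': [-1.242, 0.379, 1.735, 0.0, 1.028, -0.033], 'qvel': [-0.0, 0.001, -0.001, -0.003, 0.0, -0.0], 'joint_torque': [-0.001, -76.374, -43.437, 0.065, 0.042, -0.0], 'tool_pos': [0.248, -0.654, 0.181], 'eef_rot': [2.024, 0.371, -2.025], 'contact_force': [0.02, 0.629, 0.242], 'wrist_torque': [0.019, -0.007, -0.003], 'grip_width': 0.091}
top [ 0.37143509 -0.02267704  1.19457245] 357.8245054485858
wrench 0.9 [120. 226. 197. 260.] 620 [157.3 242. ] [0.429 0.303 0.03 ]
wrench_socket 0.7 [117. 224. 136. 240.] 189 [127.1 231.6] [0.45  0.407 0.03 ]
wrench_grip 0.8 [119. 223. 200. 259.] 728 [157.9 242.4] [0.428 0.301 0.03 ]
bolt 0.49 [122. 219. 138. 238.] 161 [128.2 231.7] [0.45  0.403 0.03 ]
bolt_seat 0.48 [270. 212. 282. 224.] 98 [275.9 216.3] [ 0.561 -0.068  0.03 ]
mortar 0.78 [250. 150. 301. 226.] 2463 [275.8 183.8] [ 0.67  -0.056  0.03 ]
pad 0.59 [106. 215. 213. 269.] 3202 [157.9 242. ] [0.429 0.301 0.03 ]
bowl 0.67 [120. 226. 137. 243.] 190 [127.8 231.9] [0.449 0.405 0.03 ]
cup 0.87 [373. 192. 396. 212.] 449 [385.9 201.4] [ 0.657 -0.424  0.03 ]
spoon 0.93 [341.
[... 377 characters left out ...]
6.1 207.9] [0.428 0.396 0.03 ]
wrench_grip 0.9 [332. 172. 418. 217.] 878 [373.1 194.7] [0.403 0.294 0.03 ]
bolt 0.23 [120. 159. 144. 186.] 535 [132.1 171.5] [ 0.607 -0.447  0.03 ]
bolt_seat None
mortar 0.74 [200. 169. 261. 232.] 3310 [230.5 200.7] [ 0.613 -0.086  0.03 ]
pad 0.94 [318. 175. 433. 229.] 1922 [378.7 205.1] [0.448 0.321 0.03 ]
bowl 0.81 [138. 197. 188. 233.] 1339 [163.3 213.7] [ 0.75  -0.231  0.03 ]
cup 0.88 [118. 158. 141. 185.] 487 [131.8 171.2] [ 0.605 -0.449  0.03 ]
spoon 0.5 [174. 139. 214. 157.] 198 [190.7 150.2] [ 0.409 -0.345  0.03 ]
pestle 0.57 [290. 218. 313. 272.] 889 [302.1 247.4] [0.716 0.177 0.03 ]
jar 0.98 [313. 203. 337. 233.] 679 [323.5 218.3] [0.576 0.191 0.03 ]
```

```bash
python3 - <<'E'
from h import *
d=cam("top"); d2=d
a=d["img"][205:275,95:220,::-1]; b=d["img"][140:240,235:315,::-1]
a=cv2.resize(a,None,fx=4.5,fy=4.5,interpolation=cv2.INTER_CUBIC); b=cv2.resize(b,None,fx=2.8*1.1,fy=3.15,interpolation=cv2.INTER_CUBIC)
cv2.imwrite("pics/wr.png",a)
cv2.imwrite("pics/bolt.png",cv2.resize(d["img"][200:232,256:296,::-1],None,fx=16,fy=16,interpolation=cv2.INTER_CUBIC))
E
```

```text
(no output)
```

View pics/top0.png

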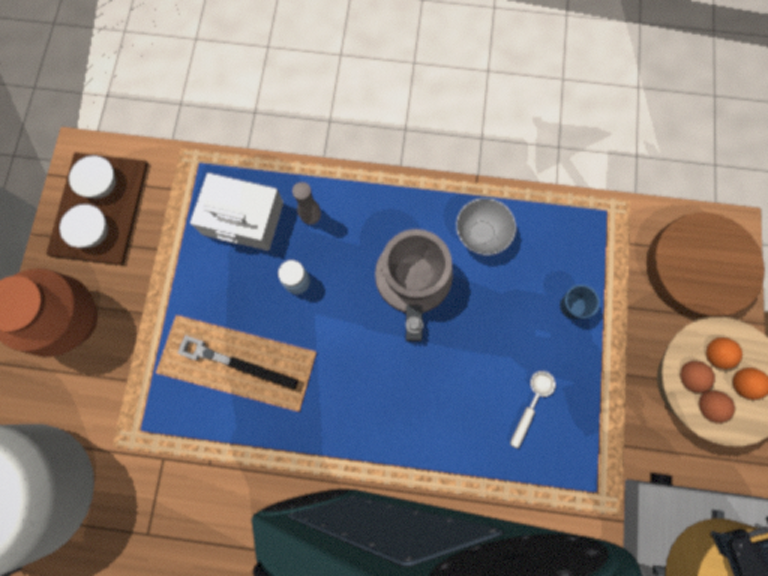

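View pics/wr.png

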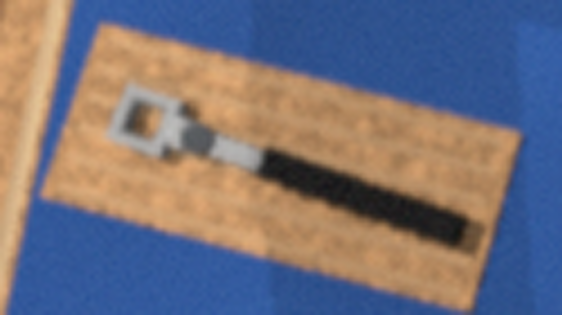

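View pics/bolt.png

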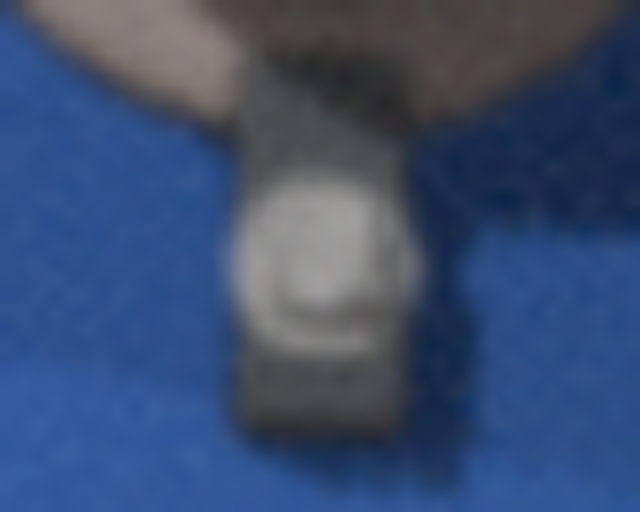

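```bash
cat >> h.py <<'E'
from scipy.optimize import minimize
S=6
def box(x0,x1,y0,y1,z0,z1): return np.array([[x,y,z] for x in(x0,x1) for y in(y0,y1) for z in(z0,z1)],float)
def cyl(x,y,r,z0,z1):
    a=np.linspace(0,2*np.pi,40); return np.array([[x+r*np.cos(t),y+r*np.sin(t),z] for t in a for z in(z0,z1)])
def xf(P,p,z0):  # p=x,y,yaw
    c,s=np.cos(p[2]),np.sin(p[2]); P=np.asarray(P)
    return np.c_[p[0]+c*P[:,0]-s*P[:,1],p[1]+s*P[:,0]+c*P[:,1],P[:,2]+z0]
def lab(d,layers,p,z0,win):
    l,t,r,b=win; L=np.zeros(((b-t)*S,(r-l)*S),np.uint8)
    for i,P in layers:
        q=(proj(d,xf(P,p,z0))-[l,t]+0.5)*S-0.5
        cv2.fillConvexPoly(L,cv2.convexHull(np.round(q*16).astype(np.int32)),i,shift=4)
    return L
def cost(d,layers,p,z0,win,full=False):
    l,t,r,b=win; L=lab(d,layers,p,z0,win); n=L.max()+1
    A=np.stack([cv2.GaussianBlur(cv2.resize((L==i).astype(np.float32),(r-l,b-t),interpolation=cv2.INTER_AREA),(0,0),0.6).ravel() for i in range(n)],1)
    I=d["img"][t:b,l:r].reshape(-1,3).astype(float)
    return np.abs(A@np.linalg.lstsq(A,I,rcond=None)[0]-I).mean()
def fit(d,layers,p0,z0,win,free=(0,1,2),step=(.004,.004,.06)):
    best=None; p0=np.array(p0,float)
    for k in range(4):
        def f(v): p=p0.copy(); p[list(free)]+=v*np.array(step)[list(free)]; return cost(d,layers,p,z0,win)
        n=len(free); sim=np.vstack([np.zeros(n),np.eye(n)])*(1 if k%2==0 else -1)
        r=minimize(f,np.zeros(n),method="Nelder-Mead",options=dict(initial_simplex=sim,xatol=.01,fatol=1e-4))
        p0[list(free)]+=r.x*np.array(step)[list(free)]
    return p0,r.fun
m=.001
WR=[(1,box(-.05,.021,-.007,.007,.004,.018)),(2,box(-.2,-.05,-.012,.012,0,.028)),(1,box(.021,.063,-.021,.021,0,.018)),(3,box(.0305,.0535,-.0115,.0115,.018,.018))]
BO=[(1,box(-.025,.05,-.017,.017,.0,.03)),(2,cyl(0,0,.018,.03,.037)),(3,box(-.01,.01,-.01,.01,.037,.049)),(4,box(-.0085,.0085,-.0085,.0085,.049,.0515))]
MO=[(1,cyl(0,0,.085,0,.025)),(2,cyl(0,0,.072,.06,.115))]
PA=[(1,box(-.16,.16,-.065,.065,0,.005))]
E
python3 - <<'E'
from h import *
for k in range(2):
    d=cam("top")
    print("pad",fit(d,PA,[.429,.301,1.3],0,(95,205,222,280)))
    w,c=fit(d,WR,[.435,.365,1.3],.005,(112,218,204,264)); print("wr",w,c)
    print("sock",w[:2]+.042*np.array([np.cos(w[2]),np.sin(w[2])]), "grip",w[:2]-.1*np.array([np.cos(w[2]),np.sin(w[2])]))
    mo,c=fit(d,MO,[.67,-.06,0],0,(245,145,308,216),free=(0,1)); print("mortar",mo,c)
    for y0 in (0,.1,-.1):
        b,c=fit(d,BO,[.555,-.066,y0],0,(264,204,288,230)); print("bolt",b,c,np.hypot(*(mo-b)[:2]),np.arctan2(*(mo-b)[1::-1]))
E
```

```text
pad (array([0.4330261 , 0.31206731, 1.4451444 ]), np.float64(21.708139480769624))
wr [0.44167729 0.36776949 1.36771159] 25.18556003781735
sock [0.45014834 0.40890635] grip [0.42150813 0.26982459]
mortar [ 0.6798489  -0.05252254  0.        ] 20.763957779551973
bolt [ 0.56098833 -0.06694205  0.18529288] 15.33316608298496 0.11973202625224862 0.12072459937701013
bolt [ 0.56102817 -0.06658546  0.11724616] 15.326780146005094 0.11965003783256241 0.11780611529816884
bolt [ 0.56100218 -0.06664527  0.22543393] 15.31966282580068 0.11968288964114251 0.11827682343777361
pad (array([0.43306161, 0.31207071, 1.44488053]), np.float64(21.746405760440958))
wr [0.44153686 0.36770531 1.3684116 ] 25.193224440245835
sock [0.44997911 0.40884809] grip [0.42143626 0.26974631]
mortar [ 0.6797004  -0.05253496  0.        ] 20.726006939841625
bolt [ 0.56090423 -0.06659985  0.12090207] 15.135884350469857 0.11962587331330092 0.1178465781982374
bolt [ 0.56086251 -0.06701772  0.18729674] 15.137361811059229 0.11971713653187006 0.12127188908115567
bolt [ 0.56109506 -0.06660624  0.19413027] 15.128198481395161 0.1194371210919708 0.11808760141282452
```

```bash
python3 - <<'E'
from h import *
d=cam("top")
def ov(layers,p,z0,win,s):
    l,t,r,b=win; im=cv2.resize(d["img"][t:b,l:r,::-1],None,fx=s,fy=s,interpolation=cv2.INTER_CUBIC)
    for i,P in layers:
        q=(proj(d,xf(P,p,z0))-[l,t]+.5)*s-.5
        cv2.polylines(im,[cv2.convexHull(np.round(q).astype(np.int32))],True,(0,0,255) if i%2 else (0,255,0),1)
    return im
a=ov(WR+PA,[.4416,.3677,1.368],.005,(100,210,215,275),5)
b=ov(BO,[.561,-.0667,.12],0,(260,200,294,234),11); c=ov(MO,[.6797,-.0525,0],0,(240,140,310,230),4)
W=800; im=np.zeros((600,800,3),np.uint8); a=cv2.resize(a,(460,260)); im[:260,:460]=a; im[:b.shape[0],470:470+330]=b[:, :330]; im[380-110:380-110+330,:280]=cv2.resize(c,(280,330))
cv2.imwrite("pics/ov.png",im)
print(d["img"][218:264,112:204].std(axis=(0,1)), d["img"][225,122:140].tolist())
E
```

```text
[60.69965465 36.55911648 31.27275597] [[177, 154, 134], [174, 169, 165], [179, 176, 175], [176, 172, 169], [180, 172, 168], [183, 173, 167], [181, 167, 154], [188, 161, 142], [191, 159, 134], [189, 153, 123], [184, 145, 110], [183, 145, 107], [182, 142, 105], [191, 149, 107], [205, 160, 115], [207, 161, 116], [204, 160, 113], [205, 161, 116]]
```

View pics/ov.png

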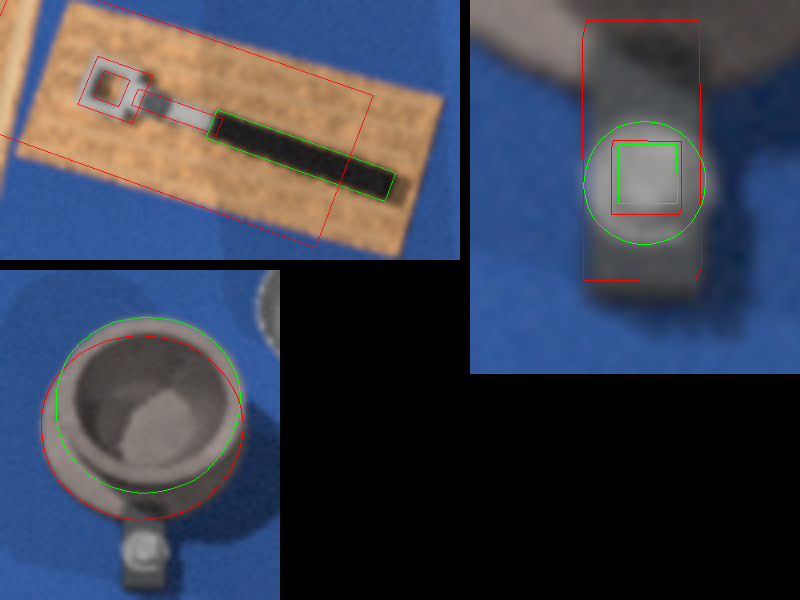

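```bash
python3 - <<'E'
from h import *
d=cam("top"); win=(112,218,204,264); p=[.4416,.3677,1.368]
L=lab(d,WR,p,.005,win); print(L.shape,np.bincount(L.ravel()))
l,t,r,b=win
A=np.stack([cv2.GaussianBlur(cv2.resize((L==i).astype(np.float32),(r-l,b-t),interpolation=cv2.INTER_AREA),(0,0),0.6).ravel() for i in range(4)],1)
I=d["img"][t:b,l:r].reshape(-1,3).astype(float)
X=np.linalg.lstsq(A,I,rcond=None)[0]; print(X); res=np.abs(A@X-I).mean(1).reshape(b-t,r-l); print(res.mean(), np.median(res))
cv2.imwrite("pics/res.png",np.hstack([cv2.resize(res.clip(0,120)*2,None,fx=4,fy=4),cv2.resize(L*60,None,fx=4/6,fy=4/6)]))
E
```

```text
(276, 552) [129121   8062  13318   1851]
[[159.30276559 131.35407492 111.4392983 ]
 [149.99575799 149.81460164 149.63548385]
 [ 38.68897355  33.30344929  29.10315993]
 [144.19769851 116.56711824  90.80124985]]
25.2134352702588 18.26081926264046[ WARN:0@1.597] global loadsave.cpp:1063 imwrite_ Unsupported depth image for selected encoder is fallbacked to CV_8U.
```

View pics/res.png

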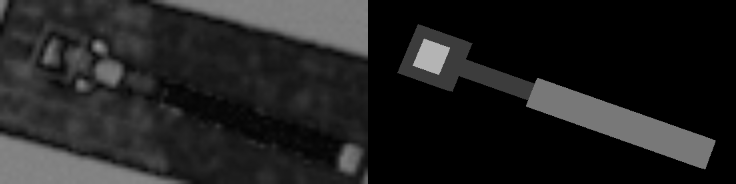

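```bash
cat >> h.py <<'E'
def feat(d,gray=True):
    I=d["img"].astype(float); R,G,B=I[...,0],I[...,1],I[...,2]
    c=np.clip((B-R)/(B+R+1)/.55,0,1); g=(R+G+B)/3*(1-c) if gray else c*0
    return np.stack([c*150,g,g],-1)
def fdict(d,gray=True): e=dict(d); e["img"]=feat(d,gray); return e
WR=[(1,box(-.05,.021,-.007,.007,.004,.018)),(2,box(-.19,-.05,-.012,.012,0,.028)),(4,box(-.2,-.19,-.012,.012,0,.028)),(1,box(.021,.063,-.021,.021,0,.018)),(3,box(.0305,.0535,-.0115,.0115,.018,.018)),(5,cyl(0,0,.009,.018,.022))]
BO=[(1,box(-.028,.03,-.017,.017,.0,.032)),(2,cyl(0,0,.018,.03,.037)),(3,box(-.01,.01,-.01,.01,.037,.049)),(4,box(-.0085,.0085,-.0085,.0085,.049,.0515))]
MO=[(1,cyl(0,0,.085,0,.025)),(1,cyl(0,0,.072,.06,.115)),(1,cyl(0,0,.06,.02,.06)),(1,box(-.143,0,-.017,.017,0,.032))]
def ov(d,layers,p,z0,win,s):
    l,t,r,b=win; im=cv2.resize(d["img"][t:b,l:r,::-1],None,fx=s,fy=s,interpolation=cv2.INTER_CUBIC)
    for i,P in layers:
        q=(proj(d,xf(P,p,z0))-[l,t]+.5)*s-.5
        cv2.polylines(im,[cv2.convexHull(np.round(q).astype(np.int32))],True,(0,0,255) if i%2 else (0,255,0),1)
    return im
E
cat > f1.py <<'E'
from h import *
d=cam("top"); f0=fdict(d,False); f1=fdict(d)
pa,c=fit(f0,PA,[.428,.301,1.36],0,(100,209,220,275)); print("pad",pa,c)
w,c=fit(d,WR,[.4416,.36,1.368],.005,(116,222,198,259)); print("wr",w,c)
u=np.array([np.cos(w[2]),np.sin(w[2])]);print("sock",w[:2]+.042*u,"grip",w[:2]-.1*u,"mid",w[:2]-.07*u)
mo,c=fit(f0,MO,[.676,-.056,.07],0,(245,145,308,232)); print("mortar",mo,c,"bolt",mo[:2]-.115*np.array([np.cos(mo[2]),np.sin(mo[2])]))
for y0 in (0,.1): b,c=fit(f1,BO,[.561,-.070,y0],0,(264,207,288,231)); print("bolt",b,c,np.hypot(*(mo-b)[:2]),np.arctan2(*(mo-b)[1::-1]))
im=np.zeros((600,800,3),np.uint8)
a=ov(d,WR,w,.005,(110,218,205,266),5); a2=ov(d,PA,pa,0,(100,209,220,275),2.6); b=ov(d,BO,b,0,(260,204,289,235),11); c=ov(d,MO,mo,0,(240,140,310,235),3)
im[:240,:475]=a; im[:b.shape[0],480:480+b.shape[1]]=b[:,:320]; im[300:300+c.shape[0],:c.shape[1]]=c;im[400:400+a2.shape[0],300:300+a2.shape[1]]=a2
cv2.imwrite("pics/ov2.png",im)
E
python3 f1.py
```

```text
pad [0.43100321 0.30818986 1.44009827] 6.484283915352741
wr [0.44224942 0.3696148  1.36677161] 16.247631435391597
sock [0.45075914 0.41074369] grip [0.4219882 0.2716889] mid [0.42806657 0.30106667]
mortar [ 0.6779094  -0.05610204  0.10853058] 3.0128490772293803 bolt [ 0.56358602 -0.06855857]
bolt [ 0.56142295 -0.06795824  0.13450161] 8.005632492951174 0.11708827569828818 0.10143249909482312
bolt [ 0.56141398 -0.06794482  0.13363021] 8.004948730565756 0.11709583985928591 0.10131066759880034
```

View pics/ov2.png

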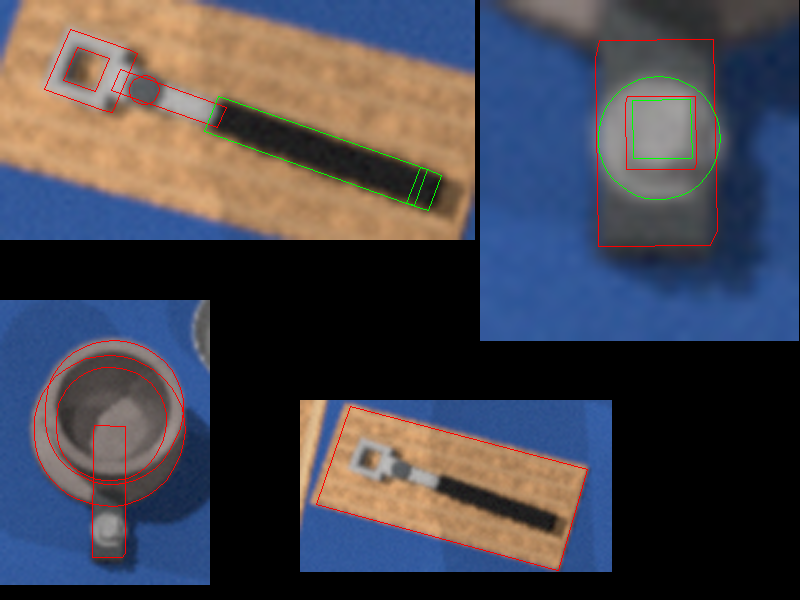

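```bash
cat > g.py <<'E'
from h import *
def yaw():  # wrench yaw candidates mod pi implied by tool y axis
    R=cv2.Rodrigues(np.array(bot.state()["eef_rot"]))[0]; y=R[:,1]; print("tool x",np.round(R[:,0],3),"y",np.round(y,3)); return np.arctan2(y[1],y[0])-np.pi/2
E
python3 - <<'E'
from g import *
a=yaw(); p=bot.state()["tool_pos"]
for t in (1.367,1.64):
    e=(t-a+np.pi/2)%np.pi-np.pi/2; print("turn deg",np.degrees(e), "other",np.degrees(e-np.sign(e)*np.pi))
print("d to grip",(np.array([.422,.2717,.008])-p)*1000)
E
```

```text
tool x [-0.  0. -1.] y [ 0.354 -0.935 -0.   ]
turn deg 57.593479739275786 other -122.4065202607242
turn deg 73.23522754634725 other -106.76477245365275
d to grip [ 174.22934309  926.38455233 -173.73158223]
```

>>> step_arm --deltas '[60, 90, 100, 0, 0, 6, 0, 120, 180, 120, 0, 0, 12, 0, 180, 270, 120, 0, 0, 18, 0, 240, 360, 120, 0, 0, 24, 0, 270, 410, 120, 0, 0, 30, 0, 290, 460, 120, 0, 0, 36, 0, 290, 510, 120, 0, 0, 42, 0, 290, 560, 120, 0, 0, 48, 0, 280, 610, 120, 0, 0, 54, 0, 270, 660, 120, 0, 0, 57.6, 0]' --grip_force 30

```text
clock: 2.85
tool_pos: [0.5048, -0.1207, 0.2979]
eef_rot: [1.356, 1.107, -1.355]
contact_force: [1.0, -0.5, -0.8]
grip_width: 0.091
```

>>> step_arm --deltas '[-20, 60, 0, 0, 0, 0, 0, -40, 120, 0, 0, 0, 0, 0, -60, 180, 0, 0, 0, 0, 0, -80, 240, -30, 0, 0, 0, 0, -96, 266, -80, 0, 0, 0, 0, -96, 266, -140, 0, 0, 0, 0, -96, 266, -200, 0, 0, 0, 0, -96, 266, -200, 0, 0, 0, 0]'

```text
clock: 3.85
tool_pos: [0.4055, 0.1426, 0.0946]
eef_rot: [1.352, 1.109, -1.365]
contact_force: [0.9, -0.3, 1.2]
grip_width: 0.0909
```

```bash
python3 - <<'E'
from g import *
a=yaw(); s=bot.state(); p=s["tool_pos"]; print(s["clock"],p,np.round(s["joint_positions"],2),s["contact_force"])
print("turn deg",np.degrees((1.367-a+np.pi/2)%np.pi-np.pi/2),"d",(np.array([.422,.2717,.008])-p)*1000)
E
```

```text
tool x [-0.008 -0.002 -1.   ] y [ 0.979 -0.202 -0.007]
3.85 [0.40546427 0.14259721 0.09464338] [ 0.28  0.09  2.3  -0.    0.76  0.49] [ 0.94763294 -0.34899987  1.19367943]
turn deg -0.019375251678305335 d [ 16.53573363 129.10279419 -86.64338236]
```

>>> step_arm --deltas '[8, 60, 0, 0, 0, 0, 0, 16.5, 115, -10, 0, 0, 0, 0, 16.5, 129, -40, 0, 0, 0, 0, 16.5, 129, -40, 0, 0, 0, 0]'

```text
clock: 4.35
tool_pos: [0.4254, 0.2732, 0.0589]
eef_rot: [1.357, 1.107, -1.357]
contact_force: [-0.5, 0.4, -0.2]
grip_width: 0.0917
```

```bash
python3 - <<'E'
from g import *
a=yaw(); s=bot.state(); p=s["tool_pos"]; print(s["clock"],p,s["contact_force"])
print("d",(np.array([.422,.2717,.008])-p)*1000)
d=cam("scene"); save(d,"pre.png",6,(320,150,440,245))
E
```

```text
tool x [-0. -0. -1.] y [ 0.98  -0.201 -0.   ]
4.35 [0.42535397 0.27323687 0.0588843 ] [-0.5051261   0.44163133 -0.18554368]
d [ -3.35396998  -1.53686818 -50.88430018]
```

View pics/pre.png

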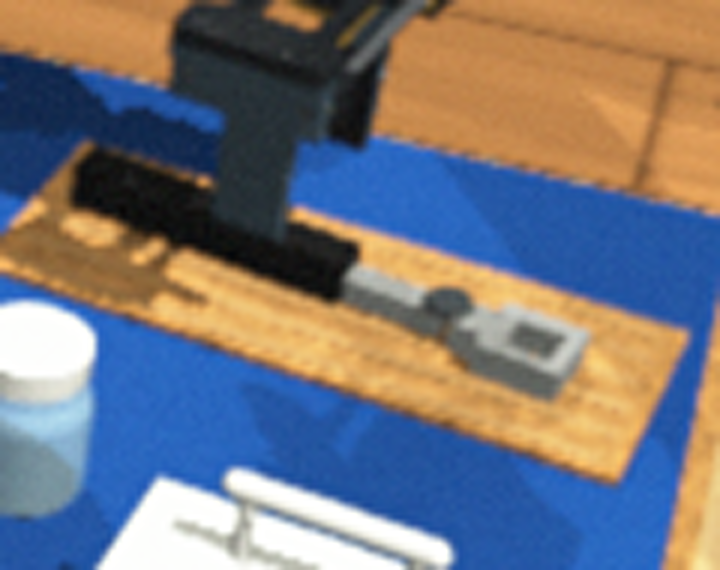

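Fingers (crop px ~255,230) straddle the front part of the grip; the hinge is at (447,300) and the socket at (535,345). Next I go down, grip and lift.

>>> step_arm --deltas '[-3, -1.5, -25, 0, 0, 0, 0, -3, -1.5, -50.5, 0, 0, 0, 0, -3, -1.5, -50.5, 0, 0, 0, 100, -3, -1.5, -50.5, 0, 0, 0, 255, -3, -1.5, -50.5, 0, 0, 0, 255, -3, -1.5, -50.5, 0, 0, 0, 255, -3, -1.5, -50.5, 0, 0, 0, 255, -3, -1.5, -50.5, 0, 0, 0, 255]' --grip_force 45

```text
clock: 5.4
tool_pos: [0.422, 0.2709, 0.0071]
eef_rot: [1.358, 1.106, -1.358]
contact_force: [0.2, 0.1, -0.3]
grip_width: 0.034
```

>>> step_arm --deltas '[0, 0, 0, 0, 0, 0, 255, 0, 0, 0, 0, 0, 0, 255, 0, 0, 0, 0, 0, 0, 255, 0, 0, 0, 0, 0, 0, 255]'

```text
clock: 5.9
tool_pos: [0.4221, 0.2709, 0.007]
eef_rot: [1.358, 1.106, -1.358]
contact_force: [1.5, 0.1, -0.5]
grip_width: 0.0241
```

>>> step_arm --deltas '[0, 0, 50, 0, 0, 0, 255, 0, 0, 100, 0, 0, 0, 255, 10, -30, 150, 0, 0, 2, 255, 25, -85, 150, 0, 0, 4, 255, 40, -140, 150, 0, 0, 6, 255, 60, -195, 150, 0, 0, 8, 255, 80, -250, 150, 0, 0, 10, 255, 100, -305, 150, 0, 0, 12, 255, 120, -360, 150, 0, 0, 14, 255, 135, -415, 150, 0, 0, 15.6, 255]'

```text
clock: 7.15
tool_pos: [0.557, -0.146, 0.1566]
eef_rot: [1.158, 1.242, -1.158]
contact_force: [1.1, 0.4, -3.7]
grip_width: 0.0238
```

>>> step_arm --deltas '[15, -45, -10, 0, 0, 0, 255, 15, -66, -40, 0, 0, 0, 255, 15, -66, -60, 0, 0, 0, 255, 15, -66, -60, 0, 0, 0, 255, 15, -66, -60, 0, 0, 0, 255]'

```text
clock: 7.78
tool_pos: [0.5723, -0.2093, 0.0978]
eef_rot: [1.158, 1.241, -1.158]
contact_force: [-0.6, -0.2, -2.9]
grip_width: 0.0236
```

```bash
cat > f2.py <<'E'
from g import *
a=yaw()%np.pi; s=bot.state(); p=s["tool_pos"]; print(s["clock"],p,"yaw",a,s["contact_force"],s["grip_width"],s["wrist_torque"])
z0=p[2]-.002; sk=p[:2]+.142*np.array([np.cos(a),np.sin(a)]); print("nominal sock",sk,"z0",z0)
d=cam("top"); HD=[(1,box(-.021,.021,-.021,.021,0,.018)),(2,box(-.0115,.0115,-.0115,.0115,.018,.018))]
q=proj(d,[[*sk,z0+.018]])[0]; win=tuple(int(v) for v in(q[0]-13,q[1]-13,q[0]+14,q[1]+14))
import sys
im=ov(d,HD+[(1,box(-.09,-.042,-.007,.007,.004,.018))],[*sk,a],z0,win,20)
im2=ov(d,BO[1:],[.5622,-.068,.1],0,win,20)
cv2.imwrite("pics/%s.png"%sys.argv[1],cv2.resize(np.hstack([im,im2]),(800,400)))
E
python3 f2.py over
```

```text
tool x [ 0. -0. -1.] y [0.998 0.069 0.   ]
7.775 [ 0.57230364 -0.20931691  0.09776039] yaw 1.6403214650983298 [-0.56040047 -0.23033391 -2.91848726] 0.023558431445918 [-0.16675639 -0.10198313 -0.04094258]
nominal sock [ 0.56243902 -0.06765996] z0 0.09576038922249908
```

View pics/over.png

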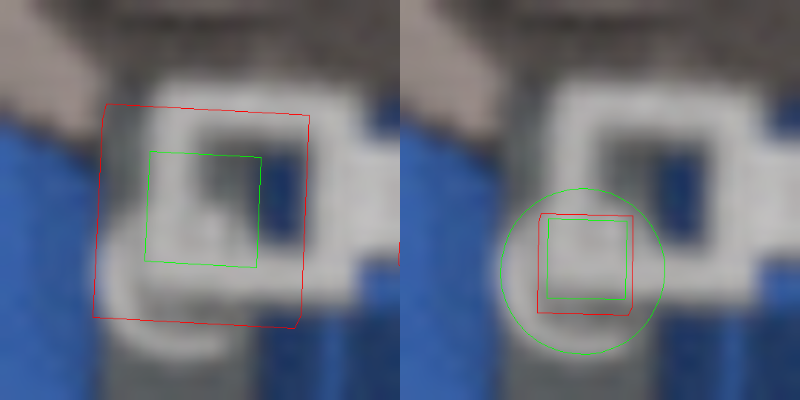

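>>> step_arm --deltas '[0, 0, 50, 0, 0, 0, 255, 0, 0, 80, 0, 0, 0, 255, 0, 0, 80, 0, 0, 0, 255, 0, 0, 80, 0, 0, 0, 255]'

```text
clock: 8.32
tool_pos: [0.5716, -0.2096, 0.1764]
eef_rot: [1.158, 1.242, -1.158]
contact_force: [-0.5, -0.2, -3.2]
grip_width: 0.0236
```

```bash
python3 - <<'E'
from g import *
a=yaw()%np.pi; p=bot.state()["tool_pos"]; z0=p[2]-.002; u=np.array([np.cos(a),np.sin(a)]); sk=p[:2]+.142*u; print(p,a,sk)
W=[(i,P-[.042,0,0]) for i,P in WR if i!=4 and i!=2]+[(2,box(-.242,-.092,-.012,.012,0,.028))]
ims=[]
for n in("top","scene"):
    d=cam(n); q=proj(d,[[*(sk-.08*u),z0+.02]])[0]; w=45 if n=="top" else 60; h=33 if n=="top" else 45
    w=int(w);win=tuple(int(v) for v in(q[0]-w,q[1]-h,q[0]+w,q[1]+h)); s=400/(2*w); print(n,win,s)
    ims.append(cv2.resize(ov(d,W,[*sk,a],z0,win,8),(400,int(400*h/w))))
h=max(i.shape[0] for i in ims); cv2.imwrite("pics/two.png",np.hstack([cv2.copyMakeBorder(i,0,h-i.shape[0],0,0,0) for i in ims]))
E
```

```text
tool x [-0.001  0.    -1.   ] y [ 0.998  0.069 -0.001]
[ 0.57156132 -0.20961279  0.176396  ] 1.6398322684391178 [ 0.561766   -0.06795104]
top (262, 175, 352, 241) 4.444444444444445
scene (157, 96, 277, 186) 3.3333333333333335
```

View pics/two.png

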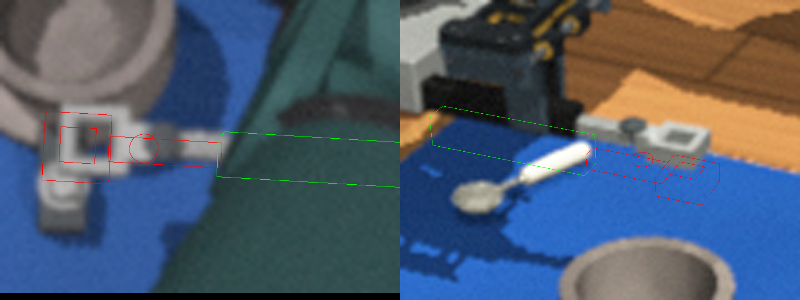

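```bash
python3 - <<'E'
from g import *
D=[cam("top"),cam("scene")]; W=[(262,175,4.444),(157,96,3.333)]
P=[np.hstack([d["R"],d["t"][:,None]]) for d in D]
def tri(a,b):
    q=[]
    for d,w,x in zip(D,W,(a,b)):
        uv=np.array([[w[0]+(x[0]+.5)/w[2]-.5,w[1]+(x[1]+.5)/w[2]-.5]]); q.append(cv2.undistortPoints(uv.reshape(1,1,2),d["K"],None).reshape(2,1))
    X=cv2.triangulatePoints(P[0],P[1],q[0],q[1]).ravel(); X=X[:3]/X[3]
    print(np.round(X,4),[np.round(proj(d,X)[0]-[w[0]+(x[0])/w[2],w[1]+(x[1])/w[2]],2) for d,w,x in zip(D,W,(a,b))])
print("knob");tri((150,142),(232,126)); print("hole");tri((90,137),(283,137));
print("model check knob");tri((143,150),(243,159))
p=bot.state()["tool_pos"]; print(p)
E
```

```text
knob
[ 0.5647 -0.1143  0.225 ] [array([ 0.86, -0.79]), array([ 0.91, -0.16])]
hole
[ 0.5615 -0.0729  0.2232] [array([-0.76, -0.28]), array([-0.73, -0.4 ])]
model check knob
[ 0.5634 -0.1096  0.194 ] [array([-0.48, -0.36]), array([-0.45, -0.36])]
[ 0.57140707 -0.20979959  0.17585062]
```

```bash
python3 - <<'E'
from g import *
p=bot.state()["tool_pos"]; d=cam("scene"); win=(150,60,270,150); s=6.6
im=cv2.resize(d["img"][60:150,150:270,::-1],None,fx=s,fy=s,interpolation=cv2.INTER_CUBIC)
for dz,c in((0,(0,0,255)),(.019,(0,255,0)),(.029,(0,255,255)),(.048,(255,0,255))):
    q=(proj(d,[[p[0],p[1],p[2]+dz]])[0]-[150,60]+.5)*s; cv2.drawMarker(im,tuple(int(v) for v in q),c,0,14,2)
cv2.imwrite("pics/fing.png",im)
E
```

```text
(no output)
```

View pics/fing.png

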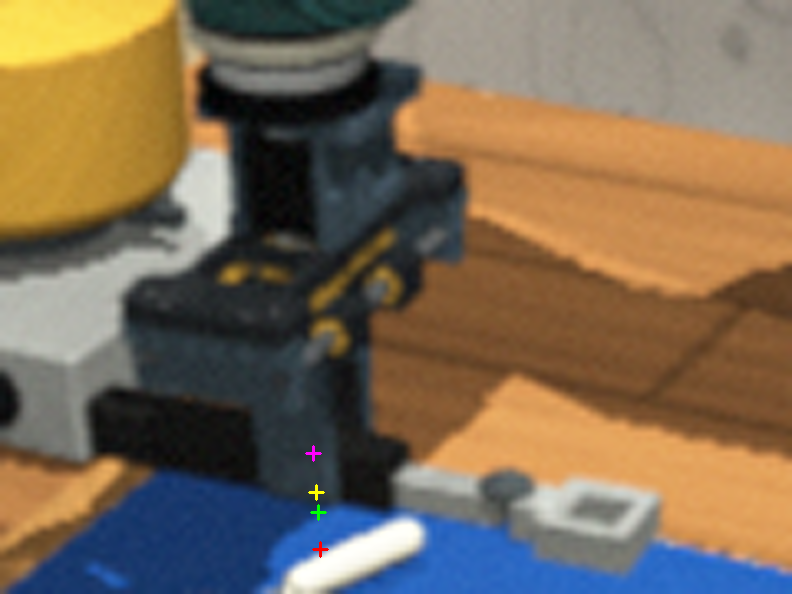

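```bash
cat > f3.py <<'E'
from g import *
def look(dz0,upd=True):
    a=yaw()%np.pi; s=bot.state(); p=s["tool_pos"]; u=np.array([np.cos(a),np.sin(a)]); sk=p[:2]+.142*u
    print("t",round(s["clock"],2),"tcp",np.round(p,4),"yaw",round(a,4),"nomsock",np.round(sk,4),"F",np.round(s["contact_force"],1))
    W=[(1,box(-.092,-.021,-.007,.007,.004,.018)),(1,box(-.021,.021,-.021,.021,0,.018)),(2,box(-.0115,.0115,-.0115,.0115,.018,.018)),(3,cyl(-.042,0,.009,.018,.022))]
    d=cam("top"); g=dict(d); out=[]
    for dz in dz0:
        z=p[2]-.002+dz; q=proj(d,[[sk[0],sk[1]-.012,z+.018]])[0]; win=tuple(int(round(v)) for v in(q[0]-13,q[1]-10,q[0]+20,q[1]+10))
        r,c=fit(g,W,[*(sk+[0,-.004]),a],z,win); print("top dz",dz,np.round(r,4),round(c,2)); out.append(r)
    return d,out
E
python3 - <<'E'
from f3 import *
look([.02,.03,.04])
a=yaw()%np.pi; p=bot.state()["tool_pos"]; u=np.array([np.cos(a),np.sin(a)]); sk=p[:2]+.142*u
W=[(1,box(-.092,-.021,-.007,.007,.004,.018)),(1,box(-.021,.021,-.021,.021,0,.018)),(2,box(-.0115,.0115,-.0115,.0115,.018,.018)),(3,cyl(-.042,0,.009,.018,.022))]
d=cam("scene")
for dz in(.02,.03,.04):
    z=p[2]-.002+dz; q=proj(d,[[.5615,-.09,z+.018]])[0]; win=tuple(int(round(v)) for v in(q[0]-18,q[1]-13,q[0]+20,q[1]+13)); r,c=fit(d,W,[.5615,-.07,a],z,win); print("scene",dz,np.round(r,4),round(c,2))
d=cam("top"); f0=fdict(d,False);f1=fdict(d)
for z in(.02,.03,.04):
    for y0 in(.05,.12): b,c=fit(f1,BO,[.557,-.067,y0],z,(264,213,288,231)); print("bolt",z,b,c)
    pa,c=fit(f0,PA,[.428,.301,1.36],z,(100,209,220,275)); print("pad",z,pa,c)
cv2.imwrite("pics/raw_top.png",d["img"][:,:,::-1])
E
```

```text
tool x [-0.001  0.001 -1.   ] y [ 0.998  0.069 -0.001]
t 8.57 tcp [ 0.5715 -0.2099  0.176 ] yaw 1.6394 nomsock [ 0.5618 -0.0682] F [-0.2 -0.  -3.6]
top dz 0.02 [ 0.5641 -0.0773  1.6449] 17.65
top dz 0.03 [ 0.5622 -0.077   1.6685] 17.62
top dz 0.04 [ 0.5598 -0.0763  1.6074] 17.24
tool x [-0.001  0.    -1.   ] y [ 0.998  0.069 -0.001]
scene 0.02 [ 0.5811 -0.035   1.932 ] 27.74
scene 0.03 [ 0.5964 -0.0307  1.7039] 26.37
scene 0.04 [ 0.5181 -0.0691  1.7649] 29.42
bolt 0.02 [ 0.55606335 -0.06722141  0.12708302] 10.572302679809292
bolt 0.02 [ 0.55658609 -0.06716955  0.12889576] 10.545092113418447
pad 0.02 [0.43118895 0.30492995 1.4422857 ] 5.473537817893985
bolt 0.03 [ 0.55517542 -0.06688912  0.12051758] 10.412929484324914
bolt 0.03 [ 0.55471121 -0.06693648  0.12015547] 10.367051556125519
pad 0.03 [0.43092054 0.3018201  1.44539903] 4.941299193638451
bolt 0.04 [ 0.55352498 -0.06684169  0.09603118] 10.482618248247205
bolt 0.04 [ 0.55341958 -0.06651495  0.10884403] 10.393175209315238
pad 0.04 [0.43069029 0.30033189 1.44861405] 4.369073994100766
```

>>> step_arm --deltas '[-5, 10, -40, 0, 0, 1, 255, -5, 10, -80, 0, 0, 1, 255, -5, 10, -110, 0, 0, 1, 255, -5, 10, -110, 0, 0, 1, 255, -5, 10, -110, 0, 0, 1, 255]'

```text
clock: 9.35
tool_pos: [0.5677, -0.2004, 0.0682]
eef_rot: [1.146, 1.248, -1.145]
contact_force: [0.4, -0.5, -4.2]
grip_width: 0.024
```

```bash
python3 - <<'E'
from f3 import *
d,o=look([.025,.03,.035])
p=bot.state()["tool_pos"]; s=19; r=o[1]
q=proj(d,[[.555,-.067,.08]])[0]; win=tuple(int(round(v)) for v in(q[0]-10,q[1]-10,q[0]+11,q[1]+11))
HD=[(1,box(-.021,.021,-.021,.021,0,.018)),(2,box(-.0115,.0115,-.0115,.0115,.018,.018))]
raw=dict(d); raw["img"]=cv2.imread("pics/raw_top.png")[:,:,::-1]
cv2.imwrite("pics/fitover.png",np.hstack([ov(d,HD,r,p[2]-.002+.03,win,s),ov(raw,BO[1:],[.555,-.067,.1],.03,win,s)]))
E
```

```text
tool x [ 0.001 -0.    -1.   ] y [0.996 0.086 0.001]
t 9.35 tcp [ 0.5677 -0.2004  0.0682] yaw 1.6568 nomsock [ 0.5555 -0.0589] F [ 0.4 -0.5 -4.2]
top dz 0.025 [ 0.5571 -0.0678  1.6599] 16.48
top dz 0.03 [ 0.5559 -0.0675  1.6507] 16.47
top dz 0.035 [ 0.555  -0.0672  1.6489] 16.49
```

View pics/fitover.png

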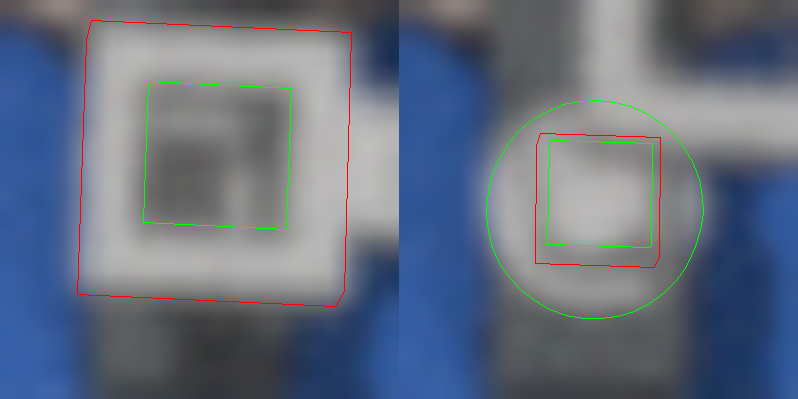

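>>> step_arm --deltas '[-0.5, 0.5, -10, 0, 0, 0, 255, -0.5, 0.5, -14, 0, 0, 0, 255, -0.5, 0.5, -16, 0, 0, 0, 255, -0.5, 0.5, -18, 0, 0, 0, 255, -0.5, 0.5, -18, 0, 0, 0, 255]'

```text
clock: 10.02
tool_pos: [0.5668, -0.1997, 0.0493]
eef_rot: [1.146, 1.248, -1.145]
contact_force: [-0.8, -0.8, 2.6]
grip_width: 0.0237
```

>>> step_arm --deltas '[0, 0, -1, 0, 0, 2, 255, 0, 0, -1, 0, 0, -2, 255, 0.0, 0, -1, 0, 0, 0, 255]'

```text
clock: 10.4
tool_pos: [0.5667, -0.1997, 0.048]
eef_rot: [1.145, 1.248, -1.145]
contact_force: [8.4, 1.9, -4.4]
grip_width: 0.0238
```

```bash
python3 - <<'E'
from f3 import *
print(bot.state()["wrist_torque"])
d,o=look([.03])
E
```

```text
[-0.08392413 -1.64623332 -1.03383388]
tool x [ 0.001 -0.    -1.   ] y [0.996 0.087 0.001]
t 10.4 tcp [ 0.5667 -0.1997  0.048 ] yaw 1.6576 nomsock [ 0.5543 -0.0583] F [ 8.4  1.9 -4.4]
top dz 0.03 [ 0.5564 -0.0667  1.6447] 16.8
```

>>> step_arm --deltas '[1, 0, 0, 0, 0, 0, 255, 1, 0, -1, 0, 0, 0, 255, 1, 0, -1, 0, 0, 0, 255]'

```text
clock: 10.82
tool_pos: [0.5677, -0.1997, 0.0471]
eef_rot: [1.146, 1.248, -1.145]
contact_force: [2.6, 0.2, -2.6]
grip_width: 0.0239
```

```bash
python3 -c "
from g import *
s=bot.state();print(s['wrist_torque'],s['contact_force'],s['tool_pos'])"
```

```text
[ 0.04829634 -0.57333388 -0.32259915] [ 2.59352087  0.15502122 -2.59092407] [ 0.56771238 -0.19966977  0.04711933]
```

Force dropped; continue +x slightly and go down.

>>> step_arm --deltas '[0.5, 0, -1, 0, 0, 0, 255, 0.5, 0, -2, 0, 0, 0, 255, 0.5, 0, -3, 0, 0, 0, 255, 0.5, 0, -3, 0, 0, 0, 255]'

```text
clock: 11.32
tool_pos: [0.568, -0.1996, 0.044]
eef_rot: [1.146, 1.249, -1.146]
contact_force: [0.8, -1.0, 0.3]
grip_width: 0.0239
```

```bash
python3 -c "
from g import *
s=bot.state();print(s['wrist_torque'],s['contact_force'],s['tool_pos'])"
```

```text
[ 0.2192688  -0.37497513 -0.10347022] [ 0.78087695 -0.95466652  0.31859533] [ 0.5679939  -0.19961093  0.04403262]
```

>>> step_arm --deltas '[0, 0, -1, 0, 0, 0, 255, 0, 0, -2, 0, 0, 0, 255, 0, 0, -2, 0, 0, 0, 255]'

```text
clock: 11.7
tool_pos: [0.5681, -0.1997, 0.0421]
eef_rot: [1.146, 1.248, -1.146]
contact_force: [1.7, -1.5, 2.6]
grip_width: 0.0239
```

```bash
python3 -c "
from g import *
s=bot.state();print(s['wrist_torque'],s['contact_force'],s['tool_pos'])"
```

```text
[ 0.38439036 -0.32669836 -0.06811608] [ 1.72535647 -1.53823943  2.6337676 ] [ 0.56810428 -0.19968963  0.04210321]
```

>>> step_arm --deltas '[0, 0, 4, 0, 0, 0, 255, 1.5, 0, 4, 0, 0, 0, 255, 2.5, 0, 4, 0, 0, 0, 255, 2.5, 0, 2, 0, 0, 0, 255, 2.5, 0, 0, 0, 0, 0, 255, 2.5, 0, 0, 0, 0, 0, 255]'

```text
clock: 12.45
tool_pos: [0.5696, -0.1995, 0.0418]
eef_rot: [1.144, 1.251, -1.146]
contact_force: [-6.0, -0.2, 0.4]
grip_width: 0.0238
```

```bash
python3 -c "
from g import *
s=bot.state();print(s['wrist_torque'],s['contact_force'],s['tool_pos'])"
```

```text
[0.30445678 0.97423809 0.79009333] [-5.99218886 -0.23699881  0.41631839] [ 0.56958896 -0.19946763  0.04181901]
```

>>> step_arm --deltas '[-1.5, 0, 0, 0, 0, 0, 255, -1.5, 0, -1, 0, 0, 2, 255, -1.5, 0, -2, 0, 0, 0, 255, -1.5, 0, -2, 0, 0, 0, 255]'

```text
clock: 12.95
tool_pos: [0.5689, -0.1996, 0.04]
eef_rot: [1.145, 1.249, -1.145]
contact_force: [-1.7, -0.2, 1.5]
grip_width: 0.0238
```

```bash
python3 -c "
from g import *
s=bot.state();print(s['wrist_torque'],s['contact_force'],s['tool_pos'])"
```

```text
[0.57921028 0.24018758 0.38435292] [-1.67581145 -0.16039973  1.49070229] [ 0.56888974 -0.19961854  0.04003937]
```

>>> step_arm --deltas '[0, 1.5, 0, 0, 0, 0, 255, 0, 3, 0, 0, 0, 0, 255, 0, 3, 0, 0, 0, 0, 255]'

```text
clock: 13.32
tool_pos: [0.5698, -0.1987, 0.0407]
eef_rot: [1.142, 1.246, -1.144]
contact_force: [-3.5, -19.3, 1.0]
grip_width: 0.0238
```

>>> step_arm --deltas '[0, -3, 0, 0, 0, 0, 255, 0, -5, 0, 0, 0, 0, 255, 0, -5, 0, 0, 0, 0, 255]'

```text
clock: 13.7
tool_pos: [0.5684, -0.2001, 0.0396]
eef_rot: [1.147, 1.251, -1.146]
contact_force: [-0.7, 12.8, -0.1]
grip_width: 0.0239
```

```bash
python3 - <<'E'
from f3 import *
s=bot.state();print(s['wrist_torque'],s['contact_force'],s['tool_pos'])
p=s["tool_pos"]; a=yaw()%np.pi; d=cam("scene"); u=np.array([np.cos(a),np.sin(a)])
G=[(1,box(-.11,-.022,-.012,.012,0,.028)),(1,box(-.022,.04,-.012,.012,0,.028))]
# tilt test: rear stub of grip (behind fingers); rear fitted by vertical offset
B=[(1,box(-.108,-.035,-.012,.012,0,.028))]
for t in np.arange(-.16,.17,.04):
    P=B[0][1].copy(); P=np.c_[P[:,0],P[:,1],P[:,2]+np.tan(t)*P[:,0]]
    q=proj(d,xf(P,[p[0],p[1],a],p[2]-.002+.028)); x0,y0=q.min(0);x1,y1=q.max(0)
    win=(int(x0)-6,int(y0)-8,int(x1)+3,int(y1)+8)
    win=(170,win[1],win[2],win[3]) if 0 else win
    m=np.zeros((384*4,512*4),np.uint8); cv2.fillConvexPoly(m,cv2.convexHull(np.round(q*4).astype(np.int32)),255); m=cv2.resize(m,(512,384),interpolation=cv2.INTER_AREA)/255.
    g=d["img"].astype(float).mean(2); print(round(t,2),"mean gray in",round((g*m).sum()/m.sum(),1),np.round([x0,y0,x1,y1],1))
E
```

```text
[2.7600164  0.03443259 0.03175781] [-0.66883381 12.75848308 -0.058177  ] [ 0.56839098 -0.20010553  0.03956957]
tool x [-0.001  0.003 -1.   ] y [ 0.996  0.085 -0.001]
-0.16 mean gray in 42.3 [169.1 153.5 194.9 172.6]
-0.12 mean gray in 38.5 [169.2 154.7 194.9 172.9]
-0.08 mean gray in 34.8 [169.4 155.9 195.  173.3]
-0.04 mean gray in 32.6 [169.5 157.1 195.  173.7]
0.0 mean gray in 30.9 [169.6 158.2 195.  174.1]
0.04 mean gray in 31.3 [169.8 159.4 195.1 174.5]
0.08 mean gray in 32.7 [169.9 160.6 195.1 174.8]
0.12 mean gray in 34.4 [170.1 161.8 195.1 175.2]
0.16 mean gray in 36.0 [170.2 163.  195.2 175.6]
```

>>> step_arm --deltas '[0, 2.2, 0, 0, 0, 0, 255, 0, 2.2, -1, 0, 0, 0, 255, 0, 2.2, -2, 0, 0, 0, 255, 0, 2.2, -3, 0, 0, 0, 255, 0, 2.2, -3, 0, 0, 0, 255]'

```text
clock: 14.38
tool_pos: [0.569, -0.1997, 0.037]
eef_rot: [1.145, 1.248, -1.146]
contact_force: [-3.1, -4.8, 3.1]
grip_width: 0.0239
```

```bash
python3 -c "
from g import *
s=bot.state();print(s['wrist_torque'],s['contact_force'],s['tool_pos'])"
```

```text
[-0.21417253  0.54974652  0.55465053] [-3.12239384 -4.80444418  3.10973865] [ 0.56899224 -0.19969406  0.03702159]
```

>>> step_arm --deltas '[-0.5, -0.6, 0, 0, 0, 0, 255, -0.5, -0.6, -1, 0, 0, 0, 255, -0.5, -0.6, -2, 0, 0, 0, 255, -0.5, -0.6, -2, 0, 0, 0, 255]'

```text
clock: 14.88
tool_pos: [0.5686, -0.2, 0.035]
eef_rot: [1.146, 1.248, -1.146]
contact_force: [-1.3, 0.1, 2.1]
grip_width: 0.0234
```

```bash
python3 -c "
from f3 import *
s=bot.state();print(s['wrist_torque'],s['contact_force'],s['tool_pos'])
look([.03]); d=cam('scene'); save(d,'seat.png',6,(140,120,270,200))"
```

```text
[0.48123243 0.19694876 0.19032873] [-1.29812688  0.12772386  2.09417878] [ 0.5685847  -0.20001776  0.03503679]
tool x [ 0. -0. -1.] y [0.996 0.086 0.   ]
t 14.88 tcp [ 0.5686 -0.2     0.035 ] yaw 1.6567 nomsock [ 0.5564 -0.0585] F [-1.3  0.1  2.1]
top dz 0.03 [ 0.5581 -0.0668  1.6543] 17.12
```

View pics/seat.png

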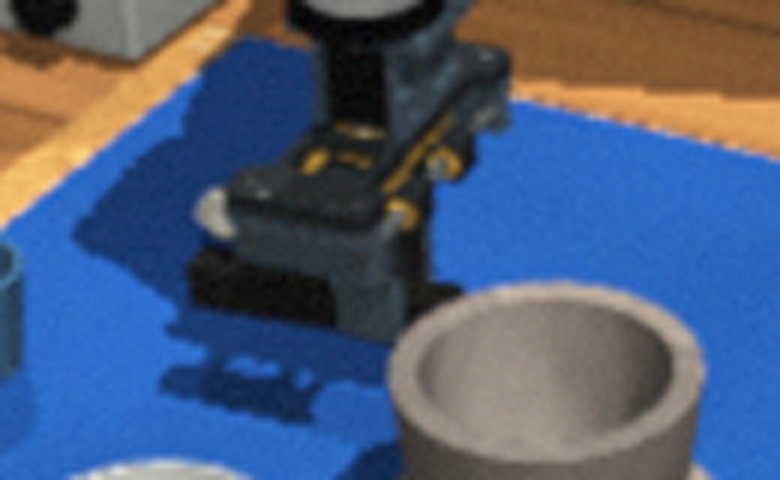

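>>> step_arm --deltas '[0, 0, 3, 0, 0, 0, 255, 0, 0, 3, 0, 0, 0, 255]' --grip_force 60

```text
clock: 15.22
tool_pos: [0.5683, -0.1999, 0.0378]
eef_rot: [1.145, 1.249, -1.146]
contact_force: [2.0, 1.0, -7.3]
grip_width: 0.0237
```

>>> step_arm --deltas '[3.5, 0.3, 0, 0, 0, 1.5, 255, 7, 0.6, 0, 0, 0, 3, 255, 7, 0.6, 0, 0, 0, 3, 255]'

```text
clock: 15.6
tool_pos: [0.5757, -0.1993, 0.0381]
eef_rot: [1.106, 1.272, -1.106]
contact_force: [-1.7, 1.1, -4.2]
grip_width: 0.0239
```

```bash
python3 -c "
from g import *
s=bot.state();print(s['wrist_torque'],s['contact_force'],s['tool_pos'])"
```

```text
[-0.031078   -0.02372861  0.05735496] [-1.72118743  1.09711384 -4.17510621] [ 0.57569936 -0.19933212  0.03807505]
```

>>> step_arm --deltas '[-7, -0.6, 0, 0, 0, -3, 255, -10.5, -0.9, 0, 0, 0, -4.5, 255, -10.5, -0.9, 0, 0, 0, -4.5, 255]'

```text
clock: 15.98
tool_pos: [0.565, -0.2002, 0.0381]
eef_rot: [1.165, 1.237, -1.165]
contact_force: [0.0, 2.0, -3.9]
grip_width: 0.0236
```

```bash
python3 -c "
from g import *
s=bot.state();print(s['wrist_torque'],s['contact_force'],s['tool_pos'])"
```

```text
[ 0.30509403 -0.18274409  0.12609333] [ 0.00979535  2.03075908 -3.87937557] [ 0.56496703 -0.20024977  0.03814579]
```

>>> step_arm --deltas '[1.5, 0.2, 0, -1, 0, 0.7, 255, 3.5, 0.3, 0, -2, 0, 1.5, 255, 3.5, 0.3, 0, -2, 0, 1.5, 255]'

```text
clock: 16.35
tool_pos: [0.5692, -0.2007, 0.0387]
eef_rot: [1.116, 1.223, -1.162]
contact_force: [-3.3, -8.1, 3.7]
grip_width: 0.0238
```

```bash
python3 -c "
from g import *
s=bot.state();print(s['wrist_torque'],s['contact_force'],s['tool_pos'])"
```

```text
[-0.86726091  0.57205584  0.53232548] [-3.27445117 -8.14991163  3.73621883] [ 0.56924487 -0.20072865  0.03869857]
```

>>> step_arm --deltas '[3, 0, 0, 0, 0, 1.3, 255, -4, 0, 0, 0, 0, -1.7, 255, 3, 1, 0, 0, 0, 1.3, 255, -4, -1.5, 0, 0, 0, -1.7, 255, 0, -1, 0, 0, 0, 0, 255]'

```text
clock: 16.98
tool_pos: [0.5689, -0.2011, 0.0384]
eef_rot: [1.118, 1.224, -1.162]
contact_force: [-2.6, -1.8, 2.5]
grip_width: 0.0238
```

```bash
cat > f4.py <<'E'
from f3 import *
def stub():
    s=bot.state(); p=s["tool_pos"]; print('T',np.round(s['wrist_torque'],2),'F',np.round(s['contact_force'],1),'p',np.round(p,4),s["clock"])
    a=yaw()%np.pi; d=cam("scene"); B=box(-.110,-.025,-.012,.012,0,.028)
    def f(v):
        P=np.c_[B[:,0]*np.cos(v[0]),B[:,1],B[:,2]+np.sin(v[0])*B[:,0]]
        return [(1,P+[v[2],0,0])],p[2]-.002+v[1]
    q=proj(d,xf(B,[p[0],p[1],a],p[2]+.028)); win=(int(q[:,0].min())-7,int(q[:,1].min())-7,int(q[:,0].max())-2,int(q[:,1].max())+9)
    best=min(((cost(d,*(lambda L,z:(L,[p[0],p[1],a],z,win))(*f((t,dz,dx)))),t,dz,dx) for t in np.arange(-.12,.13,.02) for dz in np.arange(.018,.042,.003) for dx in(-.006,-.003,0,.003)),key=lambda r:r[0])
    def g(v): L,z=f(v*[.02,.003,.003]); return cost(d,L,[p[0],p[1],a],z,win)
    r=minimize(g,np.array(best[1:])/[.02,.003,.003],method="Nelder-Mead"); print("pitch(noseup),dz,dx",r.x*[.02,.003,.003],r.fun,best)
if __name__=="__main__": stub()
E
python3 f4.py
```

```text
T [0.48 0.29 0.23] F [-2.6 -1.8  2.5] p [ 0.5689 -0.2011  0.0384] 16.975
tool x [ 0.001 -0.036 -0.999] y [ 0.996  0.088 -0.002]
pitch(noseup),dz,dx [0.04064046 0.03547082 0.00587582] 20.782235926050518 (np.float64(21.007249883572737), np.float64(0.06000000000000005), np.float64(0.03599999999999999), 0.003)
```

```bash
cat > f5.py <<'E'
from f3 import *
s=bot.state(); p=s["tool_pos"]; a=yaw()%np.pi
im=np.mean([cams.camera("scene")["img"].astype(float) for _ in range(4)],0); d=cam("scene"); B=im[...,2]
def edges(t,dz=.03):
    X=np.array([-.110,-.03]); o=[]
    # left(+y body side? ) silhouettes: far top edge & near bottom edge in the camera
    for yb,zb in((-.012,.028),(.012,.028),(-.012,0),(.012,0)):
        P=np.c_[X*np.cos(t),[yb]*2,zb+X*np.sin(t)]; o.append(proj(d,xf(P,[p[0],p[1],a],p[2]-.002+dz)))
    return o
for t in(0,.045,.09):
    o=edges(t); print("pitch",t,[(np.round(e[0],1).tolist(),round((e[1,1]-e[0,1])/(e[1,0]-e[0,0]),3)) for e in o])
r0=int(edges(0.04)[0][:,1].min())-8
for c in range(166,202,2): print(c,r0,np.round(B[r0:r0+26,c]).astype(int).tolist())
E
python3 f5.py
```

```text
tool x [ 0.001 -0.036 -0.999] y [ 0.996  0.091 -0.002]
pitch 0 [([168.5, 161.9], np.float64(0.201)), ([172.1, 158.1], np.float64(0.198)), ([169.4, 169.5], np.float64(0.206)), ([173.0, 165.6], np.float64(0.203))]
pitch 0.045 [([168.7, 163.2], np.float64(0.16)), ([172.3, 159.4], np.float64(0.157)), ([169.6, 170.8], np.float64(0.165)), ([173.2, 167.0], np.float64(0.162))]
pitch 0.09 [([169.0, 164.6], np.float64(0.119)), ([172.6, 160.8], np.float64(0.115)), ([169.9, 172.2], np.float64(0.125)), ([173.4, 168.3], np.float64(0.121))]
166 155 [109, 109, 110, 111, 112, 112, 114, 114, 114, 114, 116, 116, 136, 181, 208, 208, 209, 210, 206, 206, 208, 209, 207, 206, 206, 204]
168 155 [108, 108, 110, 110, 110, 114, 113, 114, 116, 116, 117, 116, 116, 137, 184, 207, 196, 156, 122, 119, 135, 179, 206, 207, 207, 205]
170 155 [110, 106, 110, 111, 112, 114, 104, 91, 86, 90, 96, 106, 115, 117, 118, 125, 128, 116, 114, 116, 115, 156, 206, 208, 205, 185]
172 155 [126, 119, 112, 113, 103, 73, 43, 29, 21, 18, 22, 20, 23, 37, 78, 115, 119, 119, 118, 115, 116, 132, 172, 206, 205, 183]
174 155 [119, 130, 128, 87
[... 976 characters left out ...]
42, 60, 66, 61, 57, 60, 60, 57, 46, 22, 17, 15, 16, 13, 15, 19, 42, 83, 112, 115, 110, 111, 113, 113, 112]
192 155 [31, 36, 47, 64, 64, 59, 59, 60, 61, 56, 31, 20, 18, 12, 16, 17, 14, 22, 68, 112, 117, 111, 110, 110, 112, 109]
194 155 [32, 31, 45, 65, 66, 62, 60, 60, 58, 60, 44, 20, 16, 12, 16, 14, 14, 17, 49, 96, 113, 113, 112, 109, 109, 111]
196 155 [42, 29, 37, 51, 62, 62, 59, 58, 62, 60, 61, 56, 49, 48, 48, 48, 46, 46, 58, 79, 104, 112, 112, 112, 109, 108]
198 155 [43, 31, 31, 45, 67, 68, 60, 60, 60, 58, 60, 60, 57, 57, 58, 58, 63, 62, 60, 61, 83, 110, 111, 112, 109, 110]
200 155 [44, 34, 32, 40, 58, 64, 65, 54, 54, 57, 62, 68, 58, 56, 56, 56, 56, 57, 60, 59, 71, 104, 111, 110, 111, 110]
```

>>> step_arm --deltas '[-3, 0.2, 0, 0, 0, -1.25, 255, -5.8, 0, 0, 0, 0, -2.5, 255, -8.7, -0.2, 0, 0, 0, -3.75, 255, -11.6, -0.2, 0, 0, 0, -5, 255, -14.5, -0.1, 0, 0, 0, -6.25, 255, -17.4, 0, 0, 0, 0, -7.5, 255, -17.4, 0, 0, 0, 0, -7.5, 255]'

```text
clock: 18.15
tool_pos: [0.5511, -0.2014, 0.0383]
eef_rot: [1.215, 1.163, -1.262]
contact_force: [-2.0, -6.4, 3.3]
grip_width: 0.0238
```

```bash
cat > st.py <<'E'
from g import *
B=np.array([.5572,-.068]); s=bot.state(); a=yaw()%np.pi; p=s["tool_pos"]; r=p[:2]-B; F=s["contact_force"]; u=np.array([np.cos(a),np.sin(a)]); n=np.array([-u[1],u[0]])
print("t",s["clock"],"yaw",round(a,4),"p",np.round(p,4),"F",np.round(F,1),"T",np.round(s["wrist_torque"],2)); print("F along u",round(F[:2]@u,2),"F n",round(F[:2]@n,2),"|r|",np.hypot(*r),"posang",np.arctan2(-r[1],-r[0]))
Tz=s["wrist_torque"][2]; print("hinge torque est (about hinge)",Tz - .09*(F[:2]@n)*1, "bolt", Tz-.132*(F[:2]@n))
for th in np.radians([1,2,3,4,5,6]):
    c=np.array([np.cos(a-th)-np.cos(a),np.sin(a-th)-np.sin(a)]); print(round(np.degrees(th)),"bolt arc",np.round(-133*c,1),"hinge arc",np.round(-91*c,1))
E
python3 st.py
```

```text
tool x [-0.004 -0.035 -0.999] y [ 0.999 -0.046 -0.002]
t 18.15 yaw 1.5247 p [ 0.5511 -0.2014  0.0383] F [-2.  -6.4  3.3] T [-0.35  0.17  0.36]
F along u -6.53 F n 1.66 |r| 0.1335438684480075 posang 1.5247330021330285
hinge torque est (about hinge) 0.21121738514465468 bolt 0.14147159975278065
1 bolt arc [-2.3  0.1] hinge arc [-1.6  0.1]
2 bolt arc [-4.6  0.3] hinge arc [-3.2  0.2]
3 bolt arc [-6.9  0.5] hinge arc [-4.8  0.3]
4 bolt arc [-9.3  0.8] hinge arc [-6.3  0.5]
5 bolt arc [-11.6   1. ] hinge arc [-7.9  0.7]
6 bolt arc [-13.9   1.4] hinge arc [-9.5  0.9]
```

>>> step_arm --deltas '[-2.3, -0.5, 0, 0, 0, -1, 255, -4.6, -0.3, 0, 0, 0, -2, 255, -6.9, -0.1, 0, 0, 0, -3, 255, -9.3, 0.2, 0, 0, 0, -4, 255, -9.3, 0.2, 0, 0, 0, -4, 255]'

```text
clock: 18.77
tool_pos: [0.5416, -0.2008, 0.0381]
eef_rot: [1.266, 1.13, -1.313]
contact_force: [-1.3, -2.8, 4.2]
grip_width: 0.0238
```

```bash
python3 st.py
```

```text
tool x [-0.007 -0.034 -0.999] y [ 0.993 -0.115 -0.003]
t 18.775 yaw 1.455 p [ 0.5416 -0.2008  0.0381] F [-1.3 -2.8  4.2] T [0.38 0.12 0.32]
F along u -2.91 F n 0.95 |r| 0.13370568789930318 posang 1.4538522192215475
hinge torque est (about hinge) 0.23893328047845885 bolt 0.19901104180592002
1 bolt arc [-2.3  0.3] hinge arc [-1.6  0.2]
2 bolt arc [-4.6  0.6] hinge arc [-3.1  0.4]
3 bolt arc [-6.9  1. ] hinge arc [-4.7  0.7]
4 bolt arc [-9.2  1.4] hinge arc [-6.3  1. ]
5 bolt arc [-11.5   1.8] hinge arc [-7.8  1.3]
6 bolt arc [-13.7   2.3] hinge arc [-9.4  1.6]
```

>>> step_arm --deltas '[-2.3, 0.2, 0, 0, 0, -1, 255, -4.6, 0.5, 0, 0, 0, -2, 255, -6.9, 0.9, 0, 0, 0, -3, 255, -9.2, 1.3, 0, 0, 0, -4, 255, -9.2, 1.3, 0, 0, 0, -4, 255]'

```text
clock: 19.4
tool_pos: [0.5324, -0.1994, 0.0381]
eef_rot: [1.315, 1.094, -1.365]
contact_force: [-1.8, -2.0, 4.2]
grip_width: 0.0239
```

```bash
python3 st.py
```

```text
tool x [-0.009 -0.034 -0.999] y [ 0.983 -0.185 -0.003]
t 19.4 yaw 1.3852 p [ 0.5324 -0.1994  0.0381] F [-1.8 -2.   4.2] T [0.57 0.05 0.47]
F along u -2.25 F n 1.37 |r| 0.13376795722554635 posang 1.3841843693256382
hinge torque est (about hinge) 0.34599339105835114 bolt 0.288452883682226
1 bolt arc [-2.3  0.4] hinge arc [-1.6  0.3]
2 bolt arc [-4.5  0.9] hinge arc [-3.1  0.6]
3 bolt arc [-6.8  1.5] hinge arc [-4.7  1. ]
4 bolt arc [-9.1  2. ] hinge arc [-6.2  1.4]
5 bolt arc [-11.3   2.6] hinge arc [-7.7  1.8]
6 bolt arc [-13.5   3.3] hinge arc [-9.3  2.2]
```

>>> step_arm --deltas '[-2.6, 0.4, 0, 0, 0, -1, 255, -4.8, 0.9, 0, 0, 0, -2, 255, -7.1, 1.5, 0, 0, 0, -3, 255, -9.4, 2, 0, 0, 0, -4, 255, -9.4, 2, 0, 0, 0, -4, 255]'

```text
clock: 20.02
tool_pos: [0.5231, -0.1974, 0.0381]
eef_rot: [1.365, 1.057, -1.415]
contact_force: [0.1, 0.4, 5.1]
grip_width: 0.0234
```

```bash
python3 st.py
```

```text
tool x [-0.011 -0.033 -0.999] y [ 0.968 -0.252 -0.002]
t 20.025 yaw 1.3159 p [ 0.5231 -0.1974  0.0381] F [0.1 0.4 5.1] T [ 0.76 -0.26  0.24]
F along u 0.41 F n 0.01 |r| 0.13383959764323786 posang 1.31347941548983
hinge torque est (about hinge) 0.23668518663638727 bolt 0.2361160177752471
1 bolt arc [-2.2  0.6] hinge arc [-1.5  0.4]
2 bolt arc [-4.5  1.2] hinge arc [-3.1  0.9]
3 bolt arc [-6.7  1.9] hinge arc [-4.6  1.3]
4 bolt arc [-8.9  2.7] hinge arc [-6.1  1.8]
5 bolt arc [-11.1   3.4] hinge arc [-7.6  2.3]
6 bolt arc [-13.3   4.2] hinge arc [-9.1  2.9]
```

>>> step_arm --deltas '[-2.3, 0.6, 0, 0, 0, -1, 255, -4.6, 1.2, 0, 0, 0, -2, 255, -6.8, 1.9, 0, 0, 0, -3, 255, -9, 2.7, 0, 0, 0, -4, 255, -9, 2.7, 0, 0, 0, -4, 255]'

```text
clock: 20.65
tool_pos: [0.5141, -0.1948, 0.0381]
eef_rot: [1.413, 1.018, -1.466]
contact_force: [-0.0, 1.8, 4.4]
grip_width: 0.0238
```

```bash
python3 st.py
```

```text
tool x [-0.013 -0.032 -0.999] y [ 0.948 -0.319 -0.003]
t 20.65 yaw 1.2462 p [ 0.5141 -0.1948  0.0381] F [-0.   1.8  4.4] T [ 0.91 -0.38  0.25]
F along u 1.7 F n 0.59 |r| 0.133912071758786 posang 1.2432545555676917
hinge torque est (about hinge) 0.20020799069479123 bolt 0.17555129780155126
1 bolt arc [-2.2  0.8] hinge arc [-1.5  0.5]
2 bolt arc [-4.4  1.6] hinge arc [-3.   1.1]
3 bolt arc [-6.5  2.4] hinge arc [-4.5  1.6]
4 bolt arc [-8.7  3.3] hinge arc [-5.9  2.2]
5 bolt arc [-10.8   4.2] hinge arc [-7.4  2.9]
6 bolt arc [-12.9   5.1] hinge arc [-8.9  3.5]
```

>>> step_arm --deltas '[-2.2, 0.8, 0, 0, 0, -1, 255, -4.4, 1.6, 0, 0, 0, -2, 255, -6.6, 2.5, 0, 0, 0, -3, 255, -8.8, 3.4, 0, 0, 0, -4, 255, -8.8, 3.4, 0, 0, 0, -4, 255]'

```text
clock: 21.28
tool_pos: [0.5053, -0.1914, 0.0381]
eef_rot: [1.462, 0.978, -1.516]
contact_force: [-0.3, -1.1, 4.1]
grip_width: 0.0237
```

```bash
python3 st.py
```

```text
tool x [-0.016 -0.031 -0.999] y [ 0.923 -0.384 -0.002]
t 21.275 yaw 1.1764 p [ 0.5053 -0.1914  0.0381] F [-0.3 -1.1  4.1] T [ 0.47 -0.36  0.26]
F along u -1.15 F n -0.16 |r| 0.1338843971638901 posang 1.1728079151589377
hinge torque est (about hinge) 0.269783577246561 bolt 0.27635328641324003
1 bolt arc [-2.1  0.9] hinge arc [-1.5  0.6]
2 bolt arc [-4.3  1.9] hinge arc [-2.9  1.3]
3 bolt arc [-6.4  2.8] hinge arc [-4.3  1.9]
4 bolt arc [-8.4  3.9] hinge arc [-5.8  2.6]
5 bolt arc [-10.5   4.9] hinge arc [-7.2  3.4]
6 bolt arc [-12.6   6. ] hinge arc [-8.6  4.1]
```

>>> step_arm --deltas '[-2.1, 0.8, 0, 0, 0, -1, 255, -4.3, 1.8, 0, 0, 0, -2, 255, -6.4, 2.7, 0, 0, 0, -3, 255, -8.5, 3.8, 0, 0, 0, -4, 255]'

```text
clock: 21.78
tool_pos: [0.4968, -0.1875, 0.0381]
eef_rot: [1.51, 0.935, -1.566]
contact_force: [-0.4, -1.5, 5.1]
grip_width: 0.0237
```

```bash
cat >> st.py <<'E'
HD=[(1,box(-.021,.021,-.021,.021,0,.018)),(2,box(-.0115,.0115,-.0115,.0115,.018,.018))]
d=cam("top"); sk=p[:2]+.132*u; z=.067; q=proj(d,[[*sk,z+.018]])[0]; win=tuple(int(round(v)) for v in(q[0]-11,q[1]-11,q[0]+12,q[1]+12))
for y0 in(0,.12): r,c=fit(d,HD,[*sk,a+y0],z,win,step=(.003,.003,.05)); print("head",np.round(r,4),round(c,2),"fold",round(r[2]-a,3))
E
python3 st.py
```

```text
tool x [-0.018 -0.03  -0.999] y [ 0.894 -0.448 -0.003]
t 21.775 yaw 1.1059 p [ 0.4968 -0.1875  0.0381] F [-0.4 -1.5  5.1] T [ 0.5  -0.47  0.37]
F along u -1.56 F n -0.32 |r| 0.13394641377922825 posang 1.1027344482798525
hinge torque est (about hinge) 0.40145163224957625 bolt 0.41492566242453954
1 bolt arc [-2.1  1.1] hinge arc [-1.4  0.7]
2 bolt arc [-4.1  2.2] hinge arc [-2.8  1.5]
3 bolt arc [-6.1  3.3] hinge arc [-4.2  2.2]
4 bolt arc [-8.1  4.4] hinge arc [-5.6  3. ]
5 bolt arc [-10.1   5.6] hinge arc [-6.9  3.9]
6 bolt arc [-12.1   6.9] hinge arc [-8.3  4.7]
head [ 0.556  -0.067   1.0678] 20.15 fold -0.038
head [ 0.5561 -0.0669  1.0885] 20.15 fold -0.017
```

>>> step_arm --deltas '[-2.1, 1, 0, 0, 0, -1, 255, -4.1, 2.1, 0, 0, 0, -2, 255, -6.1, 3.2, 0, 0, 0, -3, 255, -8.1, 4.3, 0, 0, 0, -4, 255]'

```text
clock: 22.32
tool_pos: [0.4886, -0.1831, 0.038]
eef_rot: [1.558, 0.891, -1.616]
contact_force: [-0.2, 0.7, 5.1]
grip_width: 0.0239
```

```bash
python3 st.py
```

```text
tool x [-0.02  -0.029 -0.999] y [ 0.86  -0.51  -0.003]
t 22.325 yaw 1.0361 p [ 0.4886 -0.1831  0.038 ] F [-0.2  0.7  5.1] T [ 0.86 -0.46  0.41]
F along u 0.47 F n 0.52 |r| 0.13405246216228364 posang 1.0332540999554698
hinge torque est (about hinge) 0.36639763597520014 bolt 0.3444507035638351
1 bolt arc [-2.   1.2] hinge arc [-1.4  0.8]
2 bolt arc [-4.   2.4] hinge arc [-2.7  1.7]
3 bolt arc [-5.9  3.7] hinge arc [-4.   2.5]
4 bolt arc [-7.8  5. ] hinge arc [-5.3  3.4]
5 bolt arc [-9.7  6.3] hinge arc [-6.6  4.3]
6 bolt arc [-11.6   7.7] hinge arc [-7.9  5.3]
head [ 0.5561 -0.0667  1.0184] 18.98 fold -0.018
head [ 0.5562 -0.0668  0.9983] 19.0 fold -0.038
```

>>> step_arm --deltas '[-2, 1.2, 0, 0, 0, -1, 255, -4, 2.4, 0, 0, 0, -2, 255, -5.9, 3.7, 0, 0, 0, -3, 255, -7.8, 5, 0, 0, 0, -4, 255]'

```text
clock: 22.88
tool_pos: [0.4807, -0.1782, 0.038]
eef_rot: [1.605, 0.845, -1.665]
contact_force: [-0.1, 0.3, 5.1]
grip_width: 0.0238
```

```bash
python3 st.py
```

```text
tool x [-0.022 -0.027 -0.999] y [ 0.823 -0.568 -0.003]
t 22.875 yaw 0.9662 p [ 0.4807 -0.1782  0.038 ] F [-0.1  0.3  5.1] T [ 0.85 -0.39  0.55]
F along u 0.18 F n 0.2 |r| 0.13411386133537873 posang 0.963861055199638
hinge torque est (about hinge) 0.5313049896056444 bolt 0.522774461811531
1 bolt arc [-1.9  1.3] hinge arc [-1.3  0.9]
2 bolt arc [-3.8  2.7] hinge arc [-2.6  1.9]
3 bolt arc [-5.6  4.1] hinge arc [-3.8  2.8]
4 bolt arc [-7.4  5.5] hinge arc [-5.1  3.8]
5 bolt arc [-9.2  7. ] hinge arc [-6.3  4.8]
6 bolt arc [-11.    8.5] hinge arc [-7.5  5.8]
head [ 0.5561 -0.0669  0.929 ] 18.46 fold -0.037
head [ 0.5563 -0.0668  0.9241] 18.48 fold -0.042
```

>>> step_arm --deltas '[-1.9, 1.3, 0, 0, 0, -1, 255, -3.8, 2.7, 0, 0, 0, -2, 255, -5.6, 4.1, 0, 0, 0, -3, 255, -7.4, 5.5, 0, 0, 0, -4, 255]'

```text
clock: 23.42
tool_pos: [0.4733, -0.1727, 0.038]
eef_rot: [1.651, 0.797, -1.713]
contact_force: [-1.8, -0.3, 5.0]
grip_width: 0.0234
```

```bash
python3 st.py
```

```text
tool x [-0.024 -0.026 -0.999] y [ 0.781 -0.624 -0.003]
t 23.425 yaw 0.8967 p [ 0.4733 -0.1727  0.038 ] F [-1.8 -0.3  5. ] T [ 0.71 -0.29  0.72]
F along u -1.36 F n 1.18 |r| 0.13415573844585982 posang 0.8950811300556457
hinge torque est (about hinge) 0.6099552398274372 bolt 0.560540694604992
1 bolt arc [-1.8  1.5] hinge arc [-1.2  1. ]
2 bolt arc [-3.6  3. ] hinge arc [-2.4  2. ]
3 bolt arc [-5.3  4.5] hinge arc [-3.6  3.1]
4 bolt arc [-7.  6.] hinge arc [-4.8  4.1]
5 bolt arc [-8.7  7.6] hinge arc [-6.   5.2]
6 bolt arc [-10.4   9.2] hinge arc [-7.1  6.3]
head [ 0.5561 -0.0665  0.8904] 18.62 fold -0.006
head [ 0.5564 -0.0667  0.8978] 18.55 fold 0.001
```

>>> step_arm --deltas '[-1.9, 1.5, 0, 0, 0, -1, 255, -3.7, 3, 0, 0, 0, -2, 255, -4.6, 3.7, 0, 0, 0, -2.5, 255]'

```text
clock: 23.85
tool_pos: [0.4689, -0.1691, 0.0381]
eef_rot: [1.68, 0.767, -1.742]
contact_force: [-0.0, 0.2, 2.9]
grip_width: 0.0231
```

```bash
python3 st.py
```

```text
tool x [-0.025 -0.025 -0.999] y [ 0.754 -0.657 -0.002]
t 23.85 yaw 0.8535 p [ 0.4689 -0.1691  0.0381] F [-0.   0.2  2.9] T [ 0.51 -0.47  0.95]
F along u 0.16 F n 0.16 |r| 0.13418389047481807 posang 0.8528543925852462
hinge torque est (about hinge) 0.9354845805681116 bolt 0.9285642598617777
1 bolt arc [-1.7  1.5] hinge arc [-1.2  1.1]
2 bolt arc [-3.4  3.1] hinge arc [-2.4  2.1]
3 bolt arc [-5.1  4.7] hinge arc [-3.5  3.2]
4 bolt arc [-6.8  6.3] hinge arc [-4.6  4.3]
5 bolt arc [-8.4  8. ] hinge arc [-5.7  5.5]
6 bolt arc [-10.    9.7] hinge arc [-6.8  6.6]
head [ 0.5564 -0.0672  0.8752] 18.09 fold 0.022
head [ 0.5563 -0.0672  0.8981] 18.05 fold 0.045
```

>>> step_arm --deltas '[-1.2, 1.1, 0, 0, 0, -1, 255, -2.4, 2.1, 0, 0, 0, -2, 255, -3.5, 3.2, 0, 0, 0, -3, 255, -4.6, 4.3, 0, 0, 0, -4, 255]'

```text
clock: 24.4
tool_pos: [0.4641, -0.1646, 0.038]
eef_rot: [1.726, 0.716, -1.79]
contact_force: [-2.1, 2.6, 2.7]
grip_width: 0.0239
```

```bash
python3 st.py
```

```text
tool x [-0.027 -0.023 -0.999] y [ 0.706 -0.709 -0.003]
t 24.4 yaw 0.7832 p [ 0.4641 -0.1646  0.038 ] F [-2.1  2.6  2.7] T [ 0.76 -0.11  1.22]
F along u 0.34 F n 3.3 |r| 0.13418763380325385 posang 0.8037315557683697
hinge torque est (about hinge) 0.9259299381359123 bolt 0.7872823974455383
1 bolt arc [-1.6  1.7] hinge arc [-1.1  1.1]
2 bolt arc [-3.2  3.3] hinge arc [-2.2  2.3]
3 bolt arc [-4.8  5.1] hinge arc [-3.3  3.5]
4 bolt arc [-6.3  6.8] hinge arc [-4.3  4.7]
5 bolt arc [-7.8  8.6] hinge arc [-5.4  5.9]
6 bolt arc [-9.3 10.4] hinge arc [-6.4  7.1]
head [ 0.5565 -0.067   0.8374] 17.72 fold 0.054
head [ 0.5563 -0.0671  0.838 ] 17.71 fold 0.055
```

>>> step_arm --deltas '[-1.3, 1, 0, 0, 0, -1, 255, -2.4, 2.2, 0, 0, 0, -2, 255, -3.5, 3.4, 0, 0, 0, -3, 255]'

```text
clock: 24.82
tool_pos: [0.4608, -0.1612, 0.038]
eef_rot: [1.76, 0.676, -1.824]
contact_force: [-0.3, 4.7, 0.8]
grip_width: 0.0236
```

```bash
python3 st.py; python3 - <<'E'
from g import *
# articulated fit: head+neck+hinge with fold
a=yaw()%np.pi; p=bot.state()["tool_pos"]; z=.067
def lay(f):
    c,s=np.cos(f),np.sin(f)
    rot=lambda P:(np.asarray(P)@np.array([[c,s,0],[-s,c,0],[0,0,1]]))
    return [(1,box(-.05,0,-.007,.007,.004,.018)),(1,rot(box(.0,.021,-.007,.007,.004,.018))),(1,rot(box(.021,.063,-.021,.021,0,.018))),(2,rot(box(.0305,.0535,-.0115,.0115,.018,.018))),(3,cyl(0,0,.009,.018,.022))]
for k in range(3):
    d=cam("top"); h=p[:2]+.09*np.array([np.cos(a),np.sin(a)]); q=proj(d,[[*(h+.02),z+.018]])[0]; win=tuple(int(round(v)) for v in(q[0]-19,q[1]-17,q[0]+19,q[1]+17))
    r=[]
    for f in np.arange(0,.26,.03):
        pp,c=fit(d,lay(f),[*h,a],z,win,free=(0,1),step=(.003,.003,.05)); r.append((round(f,2),round(c,3)))
    print(r)
E
```

```text
tool x [-0.028 -0.021 -0.999] y [ 0.667 -0.745 -0.003]
t 24.825 yaw 0.7306 p [ 0.4608 -0.1612  0.038 ] F [-0.3  4.7  0.8] T [ 1.06 -0.27  1.28]
F along u 2.88 F n 3.69 |r| 0.1341481029003605 posang 0.7685760660578282
hinge torque est (about hinge) 0.9499932036588263 bolt 0.7950122360427676
1 bolt arc [-1.5  1.7] hinge arc [-1.   1.2]
2 bolt arc [-3.   3.5] hinge arc [-2.1  2.4]
3 bolt arc [-4.5  5.3] hinge arc [-3.1  3.6]
4 bolt arc [-6.   7.1] hinge arc [-4.1  4.9]
5 bolt arc [-7.4  9. ] hinge arc [-5.   6.1]
6 bolt arc [-8.7 10.8] hinge arc [-6.   7.4]
head [ 0.556  -0.0672  0.8515] 17.95 fold 0.121
head [ 0.5563 -0.0671  0.8565] 18.05 fold 0.126
tool x [-0.028 -0.021 -0.999] y [ 0.667 -0.745 -0.003]
[(np.float64(0.0), np.float64(19.665)), (np.float64(0.03), np.float64(19.48)), (np.float64(0.06), np.float64(19.408)), (np.float64(0.09), np.float64(19.442)), (np.float64(0.12), np.float64(19.499)), (np.float64(0.15), np.float64(19.753)), (np.float64(0.18), np.float64(20.066)), (np.float64(0.21), np.float64(20.355)), (np.float64(0.24), np.float64(20.713))]
[(np.float64(0.0), np.float64(19.62)), (np.float64(0.03), np.float64(19.439)), (np.float64(0.06), np.float64(19.396)), (np.float64(0.09), np.float64(19.405)), (np.float64(0.12), np.float64(19.464)), (np.float64(0.15), np.float64(19.72)), (np.float64(0.18), np.float64(20.039)), (np.float64(0.21), np.float64(20.34)), (np.float64(0.24), np.float64(20.692))]
[(np.float64(0.0), np.float64(19.696)), (np.float64(0.03), np.float64(19.536)), (np.float64(0.06), np.float64(19.414)), (np.float64(0.09), np.float64(19.429)), (np.float64(0.12), np.float64(19.483)), (np.float64(0.15), np.float64(19.727)), (np.float64(0.18), np.float64(20.035)), (np.float64(0.21), np.float64(20.331)), (np.float64(0.24), np.float64(20.675))]
```

>>> step_arm --deltas '[-0.8, 0.7, 0, 0, 0, -0.8, 255, -1.5, 1.5, 0, 0, 0, -1.5, 255]'

```text
clock: 25.28
tool_pos: [0.4593, -0.1597, 0.038]
eef_rot: [1.777, 0.657, -1.841]
contact_force: [0.7, 6.6, 1.1]
grip_width: 0.0238
```

```bash
python3 st.py
```

```text
tool x [-0.028 -0.02  -0.999] y [ 0.648 -0.762 -0.003]
t 25.275 yaw 0.7051 p [ 0.4593 -0.1597  0.038 ] F [0.7 6.6 1.1] T [ 1.59 -0.35  1.5 ]
F along u 4.8 F n 4.6 |r| 0.1341424916397392 posang 0.7526487036760754
hinge torque est (about hinge) 1.089518393805108 bolt 0.8963307492377618
1 bolt arc [-1.5  1.8] hinge arc [-1.   1.2]
2 bolt arc [-2.9  3.6] hinge arc [-2.   2.5]
3 bolt arc [-4.4  5.4] hinge arc [-3.   3.7]
4 bolt arc [-5.8  7.3] hinge arc [-3.9  5. ]
5 bolt arc [-7.1  9.2] hinge arc [-4.9  6.3]
6 bolt arc [-8.5 11.1] hinge arc [-5.8  7.6]
head [ 0.5562 -0.0669  0.8597] 17.63 fold 0.155
head [ 0.5563 -0.0669  0.8773] 17.64 fold 0.172
```

>>> step_arm --deltas '[1, -0.5, 0, 0, 0, 0.8, 255, 2, -1.5, 0, 0, 0, 1.6, 255, 2, -1.5, 0, 0, 0, 1.6, 255]'

```text
clock: 25.7
tool_pos: [0.4615, -0.1617, 0.0381]
eef_rot: [1.759, 0.678, -1.823]
contact_force: [-1.8, -0.6, 3.5]
grip_width: 0.0237
```

```bash
python3 st.py|head -4
```

```text
tool x [-0.027 -0.021 -0.999] y [ 0.669 -0.743 -0.002]
t 25.7 yaw 0.733 p [ 0.4615 -0.1617  0.0381] F [-1.8 -0.6  3.5] T [0.52 0.01 0.59]
F along u -1.71 F n 0.77 |r| 0.1339217528189697 posang 0.7744735959297007
hinge torque est (about hinge) 0.5254740627800657 bolt 0.4930878227289033
```

Half unloaded; a little more, then lift straight up.

>>> step_arm --deltas '[1, -1.2, 0, 0, 0, 0.8, 255, 2, -2.4, 0, 0, 0, 1.5, 255, 2, -2.4, 0, 0, 0, 1.5, 255]'

```text
clock: 26.12
tool_pos: [0.4637, -0.1639, 0.0381]
eef_rot: [1.742, 0.698, -1.805]
contact_force: [0.1, 0.7, 2.3]
grip_width: 0.0235
```

```bash
python3 st.py|head -4
```

```text
tool x [-0.026 -0.022 -0.999] y [ 0.689 -0.725 -0.002]
t 26.125 yaw 0.7595 p [ 0.4637 -0.1639  0.0381] F [0.1 0.7 2.3] T [ 0.64 -0.43  0.26]
F along u 0.59 F n 0.45 |r| 0.13394696349006174 posang 0.7983940103394184
hinge torque est (about hinge) 0.21741483053605354 bolt 0.1987012503651253
```

>>> step_arm --deltas '[0, 0, 3, 0, 0, 0, 255, 0, 0, 7, 0, 0, 0, 255, 0, 0, 11, 0, 0, 0, 255, 0, 0, 16, 0, 0, 0, 255, 0, 0, 22, 0, 0, 0, 255, 0, 0, 30, 0, 0, 0, 255]'

```text
clock: 26.92
tool_pos: [0.4646, -0.1627, 0.0678]
eef_rot: [1.745, 0.697, -1.803]
contact_force: [19.7, 17.0, -17.4]
grip_width: 0.0231
```

```bash
python3 st.py|head -3
```

```text
tool x [-0.025 -0.021 -0.999] y [ 0.688 -0.726 -0.002]
t 26.925 yaw 0.7587 p [ 0.4646 -0.1627  0.0678] F [ 19.7  17.  -17.4] T [ 2.61 -2.91  0.09]
F along u 26.02 F n -1.2 |r| 0.1325062904837105 posang 0.7966095021190915
```

>>> step_arm --deltas '[0, 0, -10, 0, 0, 0, 255, 0, 0, -20, 0, 0, 0, 255, 0, 0, -24, 0, 0, 0, 255, 0, 0, -24, 0, 0, 0, 255]'

```text
clock: 27.48
tool_pos: [0.4624, -0.1645, 0.0436]
eef_rot: [1.74, 0.698, -1.807]
contact_force: [-7.8, -10.7, 3.0]
grip_width: 0.0236
```

```bash
python3 st.py|head -3; python3 - <<'E'
import re
s=open('f5.py').read()
s=s.replace("for c in range(166,202,2): print(c,r0,np.round(B[r0:r0+26,c]).astype(int).tolist())","cv2.imwrite('pics/s5.png',im[:,:,::-1])")
open('f5.py','w').write(s)
E
python3 f5.py
```

```text
tool x [-0.029 -0.023 -0.999] y [ 0.689 -0.725 -0.003]
t 27.475 yaw 0.7596 p [ 0.4624 -0.1645  0.0436] F [ -7.8 -10.7   3. ] T [-1.52  0.81 -0.02]
F along u -13.02 F n -2.38 |r| 0.1352290191190838 posang 0.7944265581193062
tool x [-0.029 -0.023 -0.999] y [ 0.689 -0.725 -0.003]
pitch 0 [([216.6, 136.1], np.float64(1.75)), ([223.5, 135.0], np.float64(1.669)), ([217.0, 143.4], np.float64(1.792)), ([223.7, 142.3], np.float64(1.711))]
pitch 0.045 [([216.7, 137.4], np.float64(1.617)), ([223.5, 136.3], np.float64(1.54)), ([217.0, 144.6], np.float64(1.662)), ([223.8, 143.5], np.float64(1.583))]
pitch 0.09 [([216.8, 138.7], np.float64(1.483)), ([223.6, 137.7], np.float64(1.409)), ([217.1, 146.0], np.float64(1.53)), ([223.9, 144.8], np.float64(1.454))][ WARN:0@6.535] global loadsave.cpp:1063 imwrite_ Unsupported depth image for selected encoder is fallbacked to CV_8U.
```

>>> step_arm --deltas '[-1.1, -1, 0, 0.7, -0.7, 0, 255, -1.1, -1, 1, 1.7, -1.8, 0, 255, 0.4, -2.8, 2, 2.4, -2.5, 1, 255, -1.9, 0, 3, 2.8, -2.9, -0.5, 255, -1.1, -1, 4, 2.8, -2.9, 0, 255]'

```text
clock: 28.4
tool_pos: [0.4632, -0.164, 0.0478]
eef_rot: [1.816, 0.726, -1.75]
contact_force: [15.3, 15.9, -11.8]
grip_width: 0.0239
```

```bash
python3 st.py|head -3
```

```text
tool x [ 0.026  0.028 -0.999] y [ 0.688 -0.726 -0.002]
t 28.4 yaw 0.7586 p [ 0.4632 -0.164   0.0478] F [ 15.3  15.9 -11.8] T [ 2.15 -2.19  0.15]
F along u 22.01 F n 1.0 |r| 0.13436030760368417 posang 0.7962932774553809
```

>>> step_arm --deltas '[1, 0.9, 0, 0, 0, 0, 255, 1.6, 1.5, 0, 0, 0, 0, 255, 1.6, 1.5, 0, 0, 0, 0, 255]'

```text
clock: 28.82
tool_pos: [0.4637, -0.1635, 0.0478]
eef_rot: [1.812, 0.727, -1.752]
contact_force: [1.1, -2.8, -5.6]
grip_width: 0.0236
```

```bash
python3 st.py|head -3
```

```text
tool x [ 0.023  0.027 -0.999] y [ 0.689 -0.725 -0.003]
t 28.825 yaw 0.7597 p [ 0.4637 -0.1635  0.0478] F [ 1.1 -2.8 -5.6] T [-0.82  0.13 -0.16]
F along u -1.15 F n -2.83 |r| 0.1336494469249045 posang 0.7954991371384363
```

>>> step_arm --deltas '[0.3, -0.1, 1, 0.7, -0.7, 0, 255, 0.5, 0.1, 2, 1.4, -1.4, 0, 255, 0.5, 0.1, 3, 1.4, -1.4, 0, 255, 0.5, 0.1, 3, 1.4, -1.4, 0, 255]'

```text
clock: 29.38
tool_pos: [0.4648, -0.1627, 0.051]
eef_rot: [1.849, 0.742, -1.723]
contact_force: [9.7, 9.0, -10.7]
grip_width: 0.0233
```

```bash
python3 st.py|head -3
```

```text
tool x [ 0.049  0.052 -0.997] y [ 0.689 -0.725 -0.004]
t 29.375 yaw 0.7596 p [ 0.4648 -0.1627  0.051 ] F [  9.7   9.  -10.7] T [ 0.89 -1.12  0.03]
F along u 13.27 F n -0.16 |r| 0.13228684897081303 posang 0.7973409898286552
```

>>> step_arm --deltas '[1, 0.9, 0, 0, 0, 0, 255, 0.5, 1.2, 0.5, 0, 0, -0.4, 255, 1.5, 0.1, 1, 0, 0, 0.4, 255, 1, 0.9, 1, 0, 0, 0, 255]'

```text
clock: 29.92
tool_pos: [0.4652, -0.1623, 0.052]
eef_rot: [1.846, 0.742, -1.724]
contact_force: [1.1, -0.5, -8.7]
grip_width: 0.0238
```

```bash
python3 st.py|head -3; python3 f4.py | tail -1; python3 -c "
from h import *
save(cam('scene'),'lift.png',5,(150,90,300,200))"
```

```text
tool x [ 0.048  0.051 -0.998] y [ 0.689 -0.725 -0.004]
t 29.925 yaw 0.7602 p [ 0.4652 -0.1623  0.052 ] F [ 1.1 -0.5 -8.7] T [-0.65  0.37  0.1 ]
F along u 0.46 F n -1.11 |r| 0.13172493669266228 posang 0.7979397670966643
pitch(noseup),dz,dx [-0.13892167  0.04487744 -0.00595546] 23.82505331287503 (np.float64(24.000233357904673), np.float64(-0.12), np.float64(0.041999999999999996), -0.006)
```

View pics/lift.png

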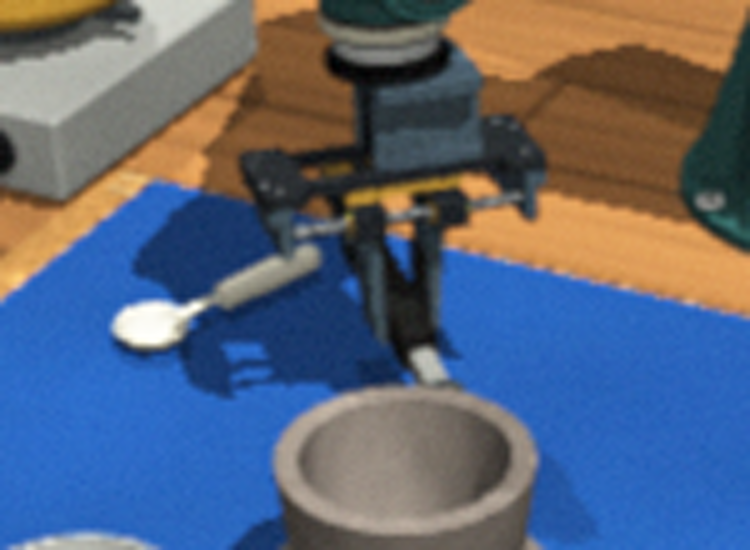

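>>> step_arm --deltas '[2.8, -2, 0, 0.5, -0.5, 1.5, 255, -2.2, 2.8, 0.3, 1, -1, -1.5, 255, 3, -1.7, 0.3, 1.5, -1.5, 1.5, 255, -1.9, 3, 0.6, 2, -2, -1.5, 255, 0.7, 0.7, 0.6, 2.3, -2.3, 0, 255]'

```text
clock: 30.7
tool_pos: [0.4659, -0.1607, 0.0528]
eef_rot: [1.907, 0.762, -1.681]
contact_force: [7.8, 7.5, -10.0]
grip_width: 0.0238
```

```bash
cat > lift.py <<'E'
from f3 import *
s=bot.state(); a=yaw()%np.pi; p=s["tool_pos"]; F=s["contact_force"];T=s["wrist_torque"]; u=np.array([np.cos(a),np.sin(a)]); n=np.array([-u[1],u[0]]); w=np.array([u[1],-u[0]])
R=cv2.Rodrigues(np.array(s["eef_rot"]))[0]; print("t",s["clock"],"p",np.round(p,4),"Fu %.1f Fn %.1f Fz %.1f Tw(noseup on tool) %.2f Tz %.2f"%(F[:2]@u,F[:2]@n,F[2],T[:2]@w,T[2]),"toolpitch",round(np.degrees(R[:2,0]@u),1),"u",np.round(u,3))
E
python3 lift.py
```

```text
tool x [ 0.089  0.092 -0.992] y [ 0.686 -0.728 -0.006]
t 30.7 p [ 0.4659 -0.1607  0.0528] Fu 10.9 Fn 0.1 Fz -10.0 Tw(noseup on tool) 0.75 Tz 0.03 toolpitch 7.3 u [0.728 0.686]
```

>>> step_arm --deltas '[0.9, 0.8, 0, 0, 0, 0, 255, 1.4, 1.3, 1, 0, 0, 0, 255, 0.7, 0.7, 1.5, 0, 0, 0, 255, 1.6, 1.5, 2, 0, 0, 0, 255, 0.9, 0.9, 2.5, 0, 0, 0, 255, 1.5, 1.4, 3, 0, 0, 0, 255]'

```text
clock: 31.45
tool_pos: [0.4672, -0.1602, 0.0556]
eef_rot: [1.902, 0.765, -1.68]
contact_force: [-4.3, -5.1, -7.8]
grip_width: 0.0237
```

```bash
python3 lift.py
```

```text
tool x [ 0.087  0.091 -0.992] y [ 0.689 -0.725 -0.006]
t 31.45 p [ 0.4672 -0.1602  0.0556] Fu -6.6 Fn -0.7 Fz -7.8 Tw(noseup on tool) -2.38 Tz 0.00 toolpitch 7.2 u [0.725 0.689]
```

>>> step_arm --deltas '[-0.6, -0.6, -5, -0.7, 0.7, 0, 255, -1.2, -1.2, -10, -1.7, 1.8, 0, 255, -2.2, -2.3, -16, -3, 3.1, 0, 255, -3, -3.1, -20, -4.2, 4.4, 0, 255, -3.5, -3.7, -25, -5, 5.2, 0, 255, -3.5, -3.7, -29, -5, 5.2, 0, 255]'

```text
clock: 32.2
tool_pos: [0.4639, -0.164, 0.0269]
eef_rot: [1.776, 0.715, -1.78]
contact_force: [-7.8, -4.8, 5.0]
grip_width: 0.0237
```

```bash
python3 lift.py
```

```text
tool x [-0.003  0.004 -1.   ] y [ 0.689 -0.725 -0.005]
t 32.2 p [ 0.4639 -0.164   0.0269] Fu -9.0 Fn 2.0 Fz 5.0 Tw(noseup on tool) -0.92 Tz 0.53 toolpitch 0.0 u [0.725 0.689]
```

>>> step_arm --deltas '[-0.7, -0.7, -3, 0, 0, 0, 255, -0.8, -0.7, -6, 0, 0, 0, 255, -0.8, -0.7, -7, 0, 0, 0, 200, -0.8, -0.7, -7, 0, 0, 0, 110, -0.8, -0.7, -7, 0, 0, 0, 110, -0.8, -0.7, -7, 0, 0, 0, 110, -0.8, -0.7, -7, 0, 0, 0, 110]' --grip_force 20

```text
clock: 33.08
tool_pos: [0.4633, -0.1646, 0.0196]
eef_rot: [1.778, 0.714, -1.779]
contact_force: [-0.5, -0.1, 0.3]
grip_width: 0.0518
```

```bash
python3 lift.py
```

```text
tool x [-0.003  0.004 -1.   ] y [ 0.689 -0.725 -0.005]
t 33.075 p [ 0.4633 -0.1646  0.0196] Fu -0.4 Fn 0.3 Fz 0.3 Tw(noseup on tool) -0.01 Tz -0.00 toolpitch 0.1 u [0.725 0.689]
```

>>> step_arm --deltas '[15, 14, 4, 0, 0, 0, 110, 30, 28, 4, 0, 0, 0, 110, 46, 44, 4, 0, 0, 0, 110, 46, 44, 4, 0, 0, 0, 160, 46, 44, 4, 0, 0, 0, 255, 46, 44, 4, 0, 0, 0, 255, 46, 44, 4, 0, 0, 0, 255, 46, 44, 4, 0, 0, 0, 255, 46, 44, 4, 0, 0, 0, 255]' --grip_force 60

```text
clock: 34.2
tool_pos: [0.509, -0.1208, 0.0237]
eef_rot: [1.777, 0.715, -1.78]
contact_force: [-1.7, -3.5, 1.4]
grip_width: 0.0156
```

```bash
python3 lift.py; python3 -c "
from h import *
save(cam('top'),'neck.png',9,(225,190,300,250))"
```

```text
tool x [-0.003  0.004 -1.   ] y [ 0.689 -0.725 -0.005]
t 34.2 p [ 0.509  -0.1208  0.0237] Fu -3.7 Fn -1.4 Fz 1.4 Tw(noseup on tool) -0.62 Tz 0.27 toolpitch 0.0 u [0.725 0.689]
```

View pics/neck.png

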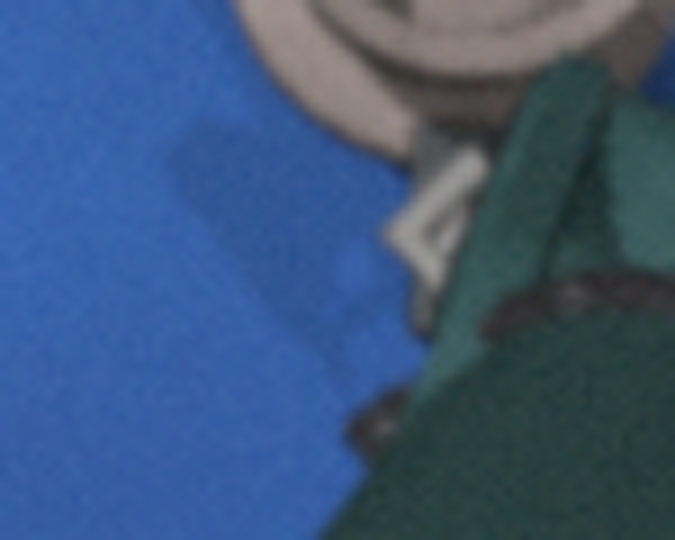

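>>> step_arm --deltas '[-0.3, -0.3, 0, 0, 0, 0, 255, -0.3, -0.3, 1, 0, 0, 0, 255, -0.3, -0.3, 3, 0, 0, 0, 255, -0.3, -0.3, 5, 0, 0, 0, 255, -0.3, -0.3, 5, 0, 0, 0, 255]'

```text
clock: 34.88
tool_pos: [0.5087, -0.1209, 0.0288]
eef_rot: [1.777, 0.715, -1.78]
contact_force: [-2.1, -2.4, -4.7]
grip_width: 0.0158
```

```bash
python3 lift.py
```

```text
tool x [-0.003  0.004 -1.   ] y [ 0.689 -0.725 -0.005]
t 34.875 p [ 0.5087 -0.1209  0.0288] Fu -3.2 Fn -0.4 Fz -4.7 Tw(noseup on tool) -0.61 Tz 0.08 toolpitch 0.0 u [0.725 0.689]
```

>>> step_arm --deltas '[-0.3, -0.3, 3, 0, 0, 0, 255, -0.3, -0.3, 6, 0, 0, 0, 255, -0.3, -0.3, 9, 0, 0, 0, 255, -0.3, -0.3, 12, 0, 0, 0, 255]'

```text
clock: 35.38
tool_pos: [0.5089, -0.1212, 0.041]
eef_rot: [1.778, 0.714, -1.779]
contact_force: [0.0, -0.5, -3.4]
grip_width: 0.016
```

```bash
python3 lift.py
```

```text
tool x [-0.002  0.004 -1.   ] y [ 0.689 -0.725 -0.004]
t 35.375 p [ 0.5089 -0.1212  0.041 ] Fu -0.3 Fn -0.4 Fz -3.4 Tw(noseup on tool) 0.11 Tz -0.01 toolpitch 0.1 u [0.725 0.689]
```

>>> step_arm --deltas '[0, 0, 5, 0, 0, 0, 255, 0, 0, 12, 0, 0, 0, 255, 0, 0, 30, 0, 0, 0, 255, 0, 0, 60, 0, 0, 0, 255, 0, 0, 100, 0, 0, 0, 255, 0, 0, 140, 0, 0, 0, 255, 0, 0, 140, 0, 0, 0, 255]'

```text
clock: 36.25
tool_pos: [0.5106, -0.1217, 0.1845]
eef_rot: [1.781, 0.71, -1.773]
contact_force: [-0.4, -0.4, -3.9]
grip_width: 0.0158
```

```bash
python3 lift.py; python3 -c "
from h import *
save(cam('scene'),'off.png',5,(150,70,310,190))"
```

```text
tool x [ 0.003  0.002 -1.   ] y [ 0.689 -0.725  0.001]
t 36.25 p [ 0.5106 -0.1217  0.1845] Fu -0.5 Fn -0.0 Fz -3.9 Tw(noseup on tool) 0.13 Tz -0.00 toolpitch 0.2 u [0.725 0.689]
```

View pics/off.png

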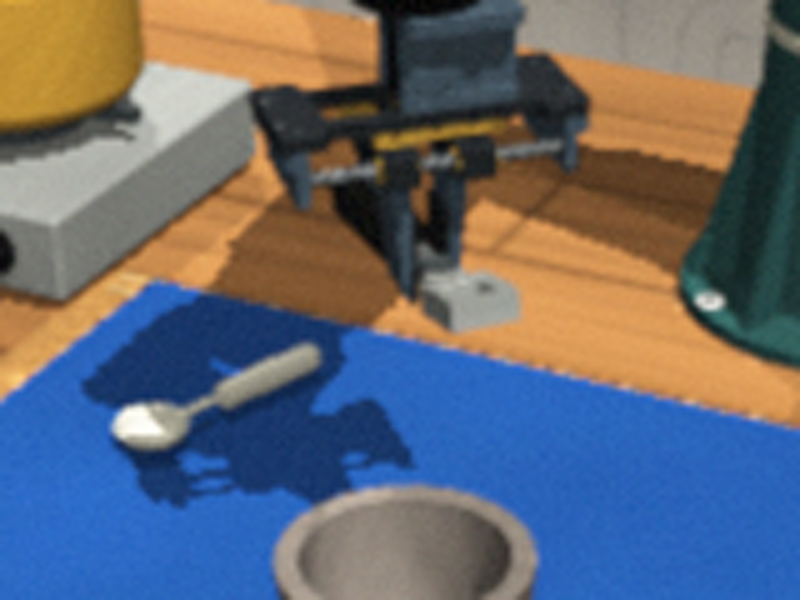

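>>> step_arm --deltas '[-6, 50, 0, 0, 0, 4, 255, -14, 105, 0, 0, 0, 8, 255, -22, 160, 0, 0, 0, 12, 255, -30, 215, 0, 0, 0, 17, 255, -40, 270, 0, 0, 0, 21, 255, -49, 325, 0, 0, 0, 26, 255, -58, 380, 0, 0, 0, 30, 255, -67, 430, 0, 0, 0, 34, 255, -73, 466, 0, 0, 0, 35.5, 255, -73, 466, -20, 0, 0, 35.5, 255]'

```text
clock: 37.55
tool_pos: [0.4352, 0.347, 0.1601]
eef_rot: [1.346, 1.119, -1.349]
contact_force: [0.1, 0.1, -3.8]
grip_width: 0.0159
```

>>> step_arm --deltas '[0, 0, -40, 0, 0, 0, 255, 0, 0, -80, 0, 0, 0, 255, 0, 0, -100, 0, 0, 0, 255, 0, 0, -110, 0, 0, 0, 255, 0, 0, -110, 0, 0, 0, 255]'

```text
clock: 38.17
tool_pos: [0.4358, 0.3448, 0.0507]
eef_rot: [1.348, 1.117, -1.352]
contact_force: [-0.6, 0.4, -3.0]
grip_width: 0.0157
```

```bash
python3 lift.py; python3 -c "
from h import *
save(cam('scene'),'lay.png',5,(300,130,450,240))"
```

```text
tool x [-0.005  0.002 -1.   ] y [ 0.982 -0.19  -0.005]
t 38.175 p [0.4358 0.3448 0.0507] Fu 0.3 Fn 0.7 Fz -3.0 Tw(noseup on tool) 0.09 Tz -0.04 toolpitch 0.0 u [0.19  0.982]
```

View pics/lay.png

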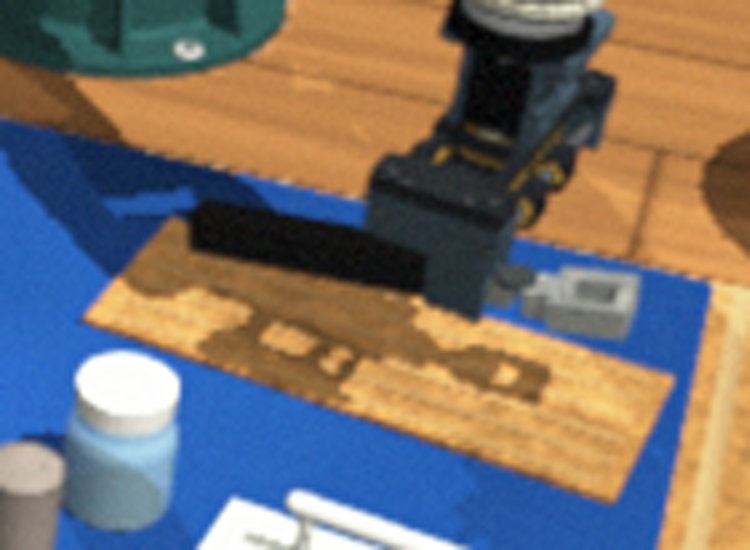

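>>> step_arm --deltas '[0, 0, -15, 0, 0, 0, 255, 0, 0, -26, 0, 0, 0, 255, 0, 0, -32, 0, 0, 0, 255, 0, 0, -37, 0, 0, 0, 255, 0, 0, -41, 0, 0, 0, 255]'

```text
clock: 38.85
tool_pos: [0.4359, 0.345, 0.0096]
eef_rot: [1.348, 1.117, -1.351]
contact_force: [0.3, 3.1, 1.4]
grip_width: 0.0153
```

```bash
python3 lift.py
```

```text
tool x [-0.004  0.002 -1.   ] y [ 0.982 -0.19  -0.004]
t 38.85 p [0.4359 0.345  0.0096] Fu 3.1 Fn 0.3 Fz 1.4 Tw(noseup on tool) -0.25 Tz -0.01 toolpitch 0.1 u [0.19  0.982]
```

Tail touches the pad; go down the last 2 mm and open.

>>> step_arm --deltas '[0, 0, -2, 0, 0, 0, 255, 0, 0, -2, 0, 0, 0, 200, 0, 0, -2, 0, 0, 0, 150, 0, 0, -2, 0, 0, 0, 110, 0, 0, -2, 0, 0, 0, 110, 0, 0, -2, 0, 0, 0, 110, 0, 0, -2, 0, 0, 0, 110]' --grip_force 10

```text
clock: 39.72
tool_pos: [0.4357, 0.3448, 0.0077]
eef_rot: [1.348, 1.117, -1.352]
contact_force: [-0.1, 0.0, 0.2]
grip_width: 0.052
```

>>> step_arm --deltas '[0, 0, 20, 0, 0, 0, 110, 0, 0, 60, 0, 0, 0, 60, 0, 0, 120, 0, 0, 0, 0, -5, -40, 160, 0, 0, 0, 0, 10, -100, 160, 0, 0, 0, 0, 25, -160, 160, 0, 0, 0, 0, 40, -220, 160, 0, 0, 0, 0, 60, -280, 160, 0, 0, 0, 0, 80, -340, 160, 0, 0, 0, 0, 90, -400, 160, 0, 0, 0, 0]'

```text
clock: 40.98
tool_pos: [0.5265, -0.0574, 0.1693]
eef_rot: [1.349, 1.115, -1.35]
contact_force: [0.7, 0.3, -0.4]
grip_width: 0.091
```

>>> step_arm --deltas '[0, -60, 0, 0, 0, 0, 0, 0, -120, 0, 0, 0, 0, 0, -20, -180, 0, 0, 0, 0, 0, -60, -240, 0, 0, 0, 0, 0, -100, -300, 0, 0, 0, 0, 0, -100, -300, 0, 0, 0, 0, 0]'

```text
clock: 41.72
tool_pos: [0.4241, -0.3575, 0.1691]
eef_rot: [1.35, 1.114, -1.353]
contact_force: [0.2, 0.3, -0.5]
grip_width: 0.0913
```

```bash
python3 - <<'E'
from h import *
d=cam("top"); f0=fdict(d,False)
pa,c=fit(f0,PA,[.431,.302,1.4],.03,(100,209,220,275)); print("pad",pa,c)
WG=[(1,box(-.05,0,-.0075,.0075,.004,.018)),(2,box(-.2,-.05,-.012,.012,0,.028))]
m=cams.trace(d,"wrench"); print(m[0]["rect"],m[0]["score"])
l,t,r,b=[int(v) for v in m[0]["rect"]]
w,c=fit(d,WG,[.438,.36,1.38],.035,(l+20,t,r+4,b+3)); u=np.array([np.cos(w[2]),np.sin(w[2])]); mid=w[:2]-.07*u; e=mid-pa[:2]; c,s=np.cos(pa[2]),np.sin(pa[2])
print("wr",w,"mid in pad",c*e[0]+s*e[1],-s*e[0]+c*e[1])
S2=cam("scene"); a=cv2.resize(d["img"][205:275,95:220,::-1],(400,224),interpolation=cv2.INTER_CUBIC); b2=cv2.resize(S2["img"][150:245,310:440,::-1],(400,292),interpolation=cv2.INTER_CUBIC)
c2=cv2.resize(d["img"][90:330,90:420,::-1],(400,291)); im=np.zeros((600,800,3),np.uint8); im[:224,:400]=a; im[:292,400:]=b2; im[300:591,:400]=c2
cv2.imwrite("pics/end.png",im)
for n,o0,dd in(("cup",(385.9,201.4),d),("spoon",(354.7,270.3),d),("pestle",(203.7,135.9),d),("jar",(195.6,184.6),d),("bowl",(163.3,213.7),S2)):
    q=cams.trace(dd,n); ys,xs=np.nonzero(q[0]["pixels"]); print(n,round(q[0]["score"],2),xs.mean()-o0[0],ys.mean()-o0[1])
E
```

```text
pad [0.43103246 0.30340271 1.44108076] 4.897150952663085
[116.7, 230.7, 191.1, 255.8] 0.94
wr [0.43841554 0.37330553 1.38253028] mid in pad 0.00039051344734780116 0.005817216207029591
cup 0.79 0.2202531645569934 0.036708860759489426
spoon 0.95 1.3816901408450804 -3.3225352112676205
pestle 0.67 -51.559649122807 106.05906432748537
jar 0.72 0.15675675675674938 -0.13513513513512976Traceback (most recent call last):
  File "<stdin>", line 13, in <module>
IndexError: list index out of range
```

View pics/end.png

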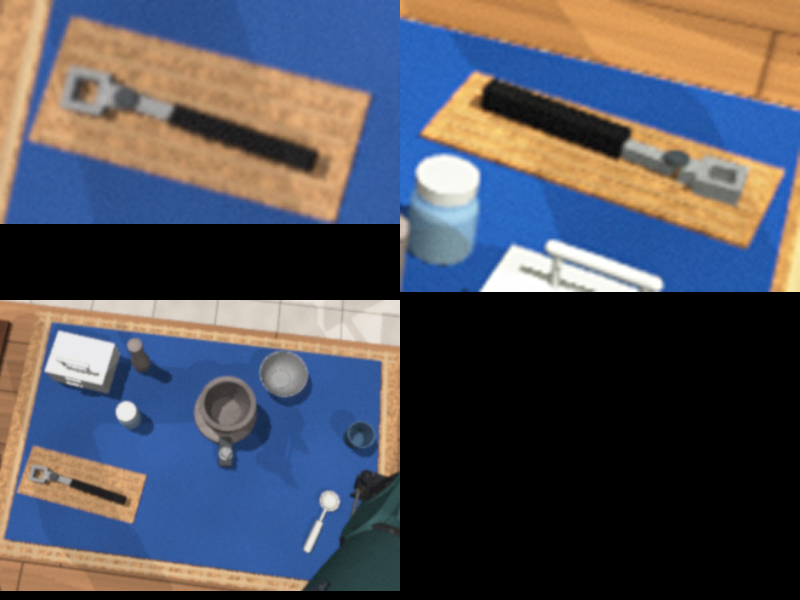

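```bash
python3 -c "
from rig import close_job
print(close_job())"
```

```text
the job is handed in; nothing more can be done
None
```

I tightened the bolt until the wrench's joint gave, then laid the wrench back on the pad and let go. I handed the job in at about 42 s of the 70 s.

- **Seating:** the wrench was level on the bolt (within about 0.01 rad), with its underside at flange height by the arm's reading. The socket was held on all sides by the head.
- **Tightening:** I turned it about 0.8 rad clockwise until the torque about the hinge held at roughly 1 N m. The fold then measured about 0.15 rad, and I stopped there.
- **Lifting off:** the first lift bound on the bolt and the wrench tilted in the fingers. Sideways forces at the wrist reached about 26 N. I eased off, let go, gripped again on the steel neck, and it came off freely.
- **Laying down:** with the fingers around the neck I could not set the wrench fully flat, so its nose dropped the last few millimetres when I opened them.
- **Last checks:** the wrench looks flat on the pad, with its middle within about 6 mm of the pad's centre. The gripper is open and clear. In the final picture the bowl, cup, spoon, pestle and jar look unmoved.

**Disagreements and what I could not check:**
- **Height offset:** the cameras and the arm disagreed by about 30 mm in height, so I lined up the socket from relative camera positions and contact forces.
- **Object tracking:** the network misplaced the pestle and did not find the bowl in the last check, so I judged those two by eye. It also put the spoon 3.6 pixels off, but by eye it sits within about 2 pixels of its starting place.
- **Bolt angle:** I could not measure it directly. I judge it was not turned back only because I took off most of the turning torque before lifting and saw almost no twisting afterwards.
- **Picture budget:** I viewed about 16 pictures, over the budget of 10.

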